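Load the jar steamer, clip down its lid and set the timer

ROBOT

A 6-joint arm with a two-finger parallel gripper is mounted at the origin on the work surface. World frame = base frame: x ahead of the robot, y to its left, z up, the work surface at z = 0. Lengths are in mm, angles in rad, forces in N, time in s.
With the tool pointing down it reaches from about 400 to 925 mm from the base axis. Payload 12.5 kg.
Tool frame: the origin (TCP) lies at the very end of the fingers, on their centre line; the grasp point (between the pads) lies 19 mm behind it; z points along the fingers, y is the direction in which the jaws open and shut (so a half turn about z gives the same grasp; the last joint's range is limited). The gripper opens to 95 mm and grips with 3 to 60 N. Pads are 20 mm wide; open, the fingers measure 119 mm over their backs; the gripper's body (75 mm by 180 mm) begins 59 mm behind the grasp point.
Start: joints at [1.139, 0.491, 1.559, -0, 1.092, -0.106], TCP at [200.025, 592.146, 214.661] pointing down, gripper open.
Joint ranges: [-3.1, 3.1], [-0.84, 2.19], [0.05, 2.79], [-1.13, 4.28], [0.06, 2.93], [-2.69, 2.69]. Speed limits (rad/s): [2.22, 2.22, 2.79, 3.14, 3.14, 3.14].

INTERFACE

Orientations are given as [roll, pitch, yaw] about the fixed x, y, z axes, in that order (R = Rz(yaw) Ry(pitch) Rx(roll)).
In Python, from cell import env gives the robot as it stands.
- The arm moves only by the shell command python3 -m pendant 'ROWS'. ROWS is JSON, a list that holds one entry, the list of rows, each a list of 5 numbers: the opening, from 0 (shut) to 1 (fully open), then the shift along the tool's x, y, z in m, then the turn about the tool's z in rad. A call has exactly 8 rows; each row is the pose to reach, as a shift and turn from the pose commanded when the call began, along the tool's axes at that moment; what a row does not reach only later rows make up. A row lasts 1/10 s, in which the tool goes at most 50 mm and 8.59 degrees, less where a joint would pass 70% of its speed; a pose out of reach is approached as far as the arm can. A call with a gripper value outside its range is refused whole. The fingers move at their own pace and stop on an object; the grip force is fixed at half the most. Time passes only in rows, so rows that repeat a pose let the fingers close, or fill a call up. It gives the time, the measured TCP pose, the force and the opening at its end, in the units of the state.
- env.state(): the state, without advancing time (a new reading comes with each control period).
- env.read_camera(name): name is "scene" or "top" or "wrist"; returns a dict with "image" (384x512x3 uint8, blue, green, red), "range_z" (384x512 float32, mm along the optical axis (not along the pixel's ray), 0 where there is no reading), "fx", "fy", "cx", "cy" (pixels), "dist" ([k1, k2, p1, p2, k3] as OpenCV has them; the pictures are not rectified), "rvec" (rotation vector, rad) and "tvec" (3), from world to camera coordinates, as OpenCV has them; the wrist camera has in their place "tool_from_camera" (4x4, takes a point from camera to tool coordinates, whose origin is the TCP and whose axes are the flange's). Camera axes: x right, y down, z forward; pixel columns grow to the right and rows downward; lengths in mm; the calibration is good to about 2 mm. A picture is of the moment at which its call begins: read the wrist's pose just before it.
- env.job_done(): hands the job in, once; it reports no verdict.
The state is a dict: "t": time; "joints": joint angles; "qvel": joint speeds; "tau": joint torques, N m; "eef_pos": TCP position; "tcp_rot": TCP orientation; "ft_force": force on the tool from outside, world axes, zero at the start; "moment": the same for the moment, N m; "opening": opening from 0.0 (shut) to 1.0 (fully open).
Only numpy, scipy, OpenCV 4.12 (cv2) and the standard library are available. Lean on these libraries where they do the work, as an engineer would, in place of code of your own. Each camera call takes 0.05 s, during which the arm holds its last target. There are 200 camera calls.

TASK

Stand all the jars from the table upright inside the steamer pot, lowering them in rather than letting them fall, then put the lid on so that it sits flat on the rim and fold all four clip flaps fully down onto it. Last of all turn the timer clockwise to 30 minutes, the sixth click from the red off mark, and leave the oil can, the red box and the yellow scoop where they are.

Things in the scene. Friction and masses are not known exactly. Their poses are not given: they have to be found in the camera images.
- steamer: Preserving steamer, fixed, place and yaw vary. Origin: pot's axis at table height. Green base 220 mm across; open round steel pot: inner radius 94, wall 5, steam plate 55 and rim 142 mm above the table. Green control box at its -y side (96 mm along x, to y = -240 mm, 85 mm high) carries the timer. Four jars fit, 52 mm from the axis along +x, +y, -x, -y; finger room is best along the rim.
- lid: Loose round aluminium lid, 206 mm across, 0.4 kg, lying right way up. Origin: centre of its underside, z up. Below is a bevelled plug 174 mm across, 6 mm deep (7 mm play in the pot); the 6 mm thick flange round it rests on the rim. Seated, its origin is 136 mm above the table, on the pot's axis. Any turn about z will do.
- lid_knob (a point): Middle of the lid's black knob (upright cylinder 36 mm across, 24 mm high), on the lid's axis, 46 mm above its underside; the lid's dome below it is 23 mm above its underside. The place to grip it.
- timer (a joint): Angle (rad) of the timer dial: 0 = off (white pointer at the red mark), growing clockwise seen from above. A click (detent) every pi/6 = 0.524 rad, nine in all, 5 minutes each, each with a black mark (every third longer). Starts on off, first or second click. Turning takes about 0.08 N m; let go, it settles in the nearest click.
- timer_grip (a point): On the dial's axis, 114 mm above the table, 185 mm from the pot's axis: the place to grip the dial's bar, 12 mm wide, 46 mm long, standing from 94 to 124 mm above the table on a 48 mm round skirt. Turns with the dial: x runs along the bar, white pointer at its -x end. At 0 the bar lies along the steamer's x, pointer to the steamer's -x.
- jar1: Closed glass preserve jar no. 1: upright cylinder 52 mm across, 72 mm high, screw cap on top, about 0.17 kg, standing on the table. Origin: centre of its underside, z up. May be absent.
- jar2: Closed glass preserve jar no. 2: upright cylinder 52 mm across, 72 mm high, screw cap on top, about 0.17 kg, standing on the table. Origin: centre of its underside, z up. May be absent.
- jar3: Closed glass preserve jar no. 3: upright cylinder 52 mm across, 72 mm high, screw cap on top, about 0.17 kg, standing on the table. Origin: centre of its underside, z up. May be absent.
- jar4: Closed glass preserve jar no. 4: upright cylinder 52 mm across, 72 mm high, screw cap on top, about 0.17 kg, standing on the table. Origin: centre of its underside, z up. May be absent.
- clip1 (a joint): Angle (rad) of clip flap 1: 0 = folded fully down, level on the lid's flange (a stop); pi/2 = upright; it starts open, leaning outward at 1.75 to 2.05 (limit 2.3). Stays where it is left: moving it takes about 1.5 N at its edge.
- clip1_hinge (a point): Middle of the hinge of clip flap 1: on the pot's rim, 112 mm from the pot's axis and 151 mm above the table, at 45 degrees from the steamer's x axis. The hinge is level and tangent to the rim. The flap is a black plate 36 mm wide, 34 mm long from the hinge, 5 mm thick, with a red edge.
- clip1_edge (a point): Middle of the free (red) edge of clip flap 1, 34 mm from its hinge; moves with the flap.
- clip2 (a joint): Angle (rad) of clip flap 2: 0 = folded fully down, level on the lid's flange (a stop); pi/2 = upright; it starts open, leaning outward at 1.75 to 2.05 (limit 2.3). Stays where it is left: moving it takes about 1.5 N at its edge.
- clip2_hinge (a point): Middle of the hinge of clip flap 2: on the pot's rim, 112 mm from the pot's axis and 151 mm above the table, at 135 degrees from the steamer's x axis. The hinge is level and tangent to the rim. The flap is a black plate 36 mm wide, 34 mm long from the hinge, 5 mm thick, with a red edge.
- clip2_edge (a point): Middle of the free (red) edge of clip flap 2, 34 mm from its hinge; moves with the flap.
- clip3 (a joint): Angle (rad) of clip flap 3: 0 = folded fully down, level on the lid's flange (a stop); pi/2 = upright; it starts open, leaning outward at 1.75 to 2.05 (limit 2.3). Stays where it is left: moving it takes about 1.5 N at its edge.
- clip3_hinge (a point): Middle of the hinge of clip flap 3: on the pot's rim, 112 mm from the pot's axis and 151 mm above the table, at 225 degrees from the steamer's x axis. The hinge is level and tangent to the rim. The flap is a black plate 36 mm wide, 34 mm long from the hinge, 5 mm thick, with a red edge.
- clip3_edge (a point): Middle of the free (red) edge of clip flap 3, 34 mm from its hinge; moves with the flap.
- clip4 (a joint): Angle (rad) of clip flap 4: 0 = folded fully down, level on the lid's flange (a stop); pi/2 = upright; it starts open, leaning outward at 1.75 to 2.05 (limit 2.3). Stays where it is left: moving it takes about 1.5 N at its edge.
- clip4_hinge (a point): Middle of the hinge of clip flap 4: on the pot's rim, 112 mm from the pot's axis and 151 mm above the table, at 315 degrees from the steamer's x axis. The hinge is level and tangent to the rim. The flap is a black plate 36 mm wide, 34 mm long from the hinge, 5 mm thick, with a red edge.
- clip4_edge (a point): Middle of the free (red) edge of clip flap 4, 34 mm from its hinge; moves with the flap.
- oil_can: Bystander: closed black lubricant can, 64 mm across, 160 mm high, standing beyond the steamer. Origin: centre of its underside. Leave it alone.
- red_box: Bystander: small red plastic box with a swing door (shut), 80 x 120 x 110 mm high. Origin: centre of its underside. Leave it alone.
- scoop: Bystander: yellow plastic scoop lying on the table, 205 mm long, 40 mm high; x axis from handle to mouth, origin on its underside near its middle. Leave it alone.

How it is judged (in metres and radians):
On the way, in this order (a step that is already met when the one before it is completed fails the run):
1. all the jars stand upright on the pot's steam plate (horizontal distance between each of jar1, jar2, jar3, jar4 and steamer below 0.078 m and z of jar1 in the frame of steamer between 0.048 and 0.064 m and angle between each of jar1, jar2, jar3, jar4's own z axis and vertical below 0.12 rad and z of jar2 in the frame of steamer between 0.048 and 0.064 m and z of jar3 in the frame of steamer between 0.048 and 0.064 m and z of jar4 in the frame of steamer between 0.048 and 0.064 m), for 0.2 s.
2. the lid sits flat on the pot's rim over the jars (all of step 1 and horizontal distance between lid and steamer below 0.012 m and z of lid in the frame of steamer between 0.13 and 0.1395 m and angle between lid's own z axis and vertical below 0.035 rad), for 0.2 s.
3. all four clips are folded down on the lid (all of step 2 and value of joint each of clip1, clip2, clip3, clip4 below 0.12 rad), for 0.2 s.
4. the timer stands on the sixth click (value of joint timer between 3 and 3.285 rad), for 0.2 s.
At the end, for the whole second after the job is handed in: All jars stand on the steam plate (tilt under 0.12 rad, within 78 mm of the pot's axis); lid flat on the rim (origin 130 to 139.5 mm up, within 12 mm of the axis, tilt under 0.035 rad); all clips below 0.12 rad; timer on the sixth click (3.0 to 3.285 rad); all at rest (all of step 3 and all of step 4 and linear speed of each of jar1, jar2, jar3, jar4, lid below 0.03 m/s and velocity of joint timer between -0.1 and 0.1 rad/s); the robot touches nothing.
It fails at once if the oil can is moved more than 20 mm or tipped (distance of oil_can from where it was at the start of the episode above 0.02 m or angle between oil_can's own z axis and vertical above 0.2 rad).
It fails at once if the red box is moved more than 20 mm or tipped (distance of red_box from where it was at the start of the episode above 0.02 m or angle between red_box's own z axis and vertical above 0.2 rad).
It fails at once if the scoop is moved more than 20 mm or tipped (distance of scoop from where it was at the start of the episode above 0.02 m or angle between scoop's own z axis and vertical above 0.2 rad).
It fails at once if a jar falls into the pot (faster than 1.1 m/s, a drop of about 6 cm) ((horizontal distance between jar1 and steamer below 0.09 m and z of jar1 in the frame of steamer below 0.13 m and linear speed of jar1 above 1.1 m/s) or (horizontal distance between jar2 and steamer below 0.09 m and z of jar2 in the frame of steamer below 0.13 m and linear speed of jar2 above 1.1 m/s) or (horizontal distance between jar3 and steamer below 0.09 m and z of jar3 in the frame of steamer below 0.13 m and linear speed of jar3 above 1.1 m/s) or (horizontal distance between jar4 and steamer below 0.09 m and z of jar4 in the frame of steamer below 0.13 m and linear speed of jar4 above 1.1 m/s)).
Of jar1, jar2, jar3, jar4 only 2 to 4 are there at a start; the rules pass over those that are not, and their reading is None.
At some moment in a run one of jar1, jar2, jar3, jar4, lid may be knocked a few centimetres aside while the robot is not near it.
It also fails if it takes over 210 s, if anything falls off the work surface, if the arm or the gripper's body presses on something with over 40 N, if the wrist force passes 120 N, or if a joint passes its speed limit or range.

## Working session

There is one attempt and no reset: what is moved stays moved. The work goes in short steps, Python scripts to look and compute and a shell command to move; the robot and the scene stay as the last step left them, time stands still between calls to the robot, and variables do not carry over. Pictures are saved under pics/ and viewed, about 12 in all and at most 16, crops included, and the job is handed in when it is done.

```bash
ls; mkdir -p pics
cat > h.py <<'E'
import numpy as np, cv2
from cell import env
from scipy.spatial.transform import Rotation as R
def cam(n):
    s=env.state(); c=env.read_camera(n); c['image']=np.array(c['image']); c['range_z']=np.array(c['range_z'])
    c['K']=np.array([[c['fx'],0,c['cx']],[0,c['fy'],c['cy']],[0,0,1.]]); c['d']=np.array(c['dist'],float)
    if n=='wrist':
        T=np.eye(4); T[:3,:3]=R.from_euler('xyz',s['tcp_rot']).as_matrix(); T[:3,3]=s['eef_pos']
        W=T@np.array(c['tool_from_camera'])
    else:
        W=np.eye(4); Rm=cv2.Rodrigues(np.array(c['rvec'],float))[0]; W[:3,:3]=Rm.T; W[:3,3]=-Rm.T@np.array(c['tvec'],float).ravel()
    c['W']=W; return c
def plane(c,uv,z):
    uv=np.array(uv,float).reshape(-1,1,2); n=cv2.undistortPoints(uv,c['K'],c['d'])[:,0]
    r=np.c_[n,np.ones(len(n))]@c['W'][:3,:3].T; o=c['W'][:3,3]
    return o+r*((z-o[2])/r[:,2])[:,None]
def cloud(c):
    h,w=c['range_z'].shape; v,u=np.mgrid[:h,:w]
    n=cv2.undistortPoints(np.stack([u,v],-1).reshape(-1,1,2).astype(float),c['K'],c['d'])[:,0]
    z=c['range_z'].reshape(-1,1); P=np.c_[n,np.ones(len(n))]*z
    P=P@c['W'][:3,:3].T+c['W'][:3,3]; P[z[:,0]==0]=np.nan; return P.reshape(h,w,3)
def proj(c,P):
    V=np.linalg.inv(c['W']); return cv2.projectPoints(np.array(P,float).reshape(-1,3),cv2.Rodrigues(V[:3,:3])[0],V[:3,3],c['K'],c['d'])[0][:,0]
E
python3 - <<'E'
from h import *
import pickle
d={n:cam(n) for n in('scene','top','wrist')}
pickle.dump(d,open('d0.pkl','wb'))
for n,c in d.items(): cv2.imwrite(f'pics/{n}0.png',c['image']); print(n,c['W'].round(2).tolist(),c['fx'])
print(env.state())
E
```

```text
pics
scene [[-0.44, 0.57, -0.7, 1470.49], [0.9, 0.28, -0.33, 411.63], [0.01, -0.77, -0.63, 960.6], [0.0, 0.0, 0.0, 1.0]] 486.74149978083585
top [[-0.02, -0.98, 0.18, 319.64], [-1.0, 0.02, -0.0, -28.44], [-0.0, -0.18, -0.98, 1519.53], [0.0, 0.0, 0.0, 1.0]] 499.0368266614312
wrist [[0.32, 0.92, 0.24, 132.34], [0.95, -0.31, -0.08, 615.6], [-0.0, 0.25, -0.97, 385.02], [0.0, 0.0, 0.0, 1.0]] 292.89592113189826
{'t': 0.15, 'joints': array([ 1.13939936e+00,  4.91386833e-01,  1.55928728e+00,  2.09678224e-05,
        1.09172216e+00, -1.05610739e-01]), 'qvel': array([ 1.59017232e-04, -2.18028266e-03, -2.91721621e-03,  7.47761505e-04,
       -1.55122610e-03,  5.67237092e-06]), 'tau': array([ 2.08374287e-03, -6.12895131e+01, -2.58277881e+01,  6.92899176e-02,
        4.73024359e-02, -4.36106029e-05]), 'eef_pos': array([199.9413357 , 591.9743574 , 214.22491941]), 'tcp_rot': array([-3.14079547e+00, -1.03209515e-04,  2.81579671e+00]), 'ft_force': array([-0.15444021,  0.52001297,  0.6876981 ]), 'moment': array([-0.01615884,  0.01943939, -0.01758169]), 'opening': 1.0015537146444253}
```

View pics/top0.png

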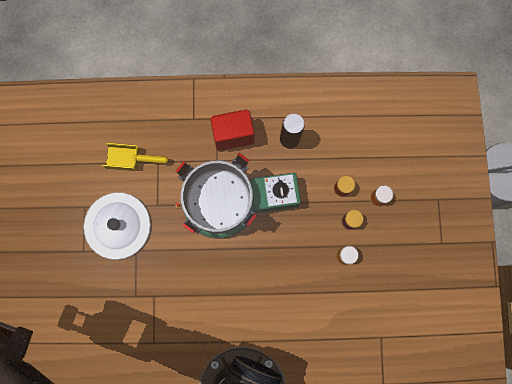

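View pics/scene0.png

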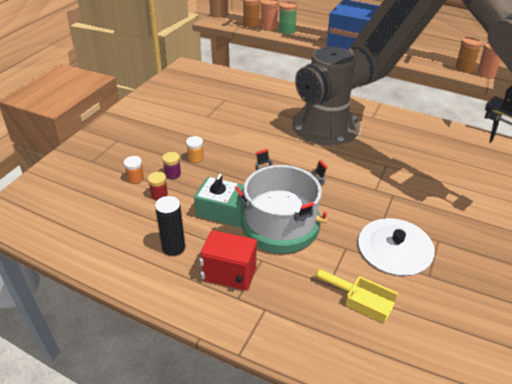

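The top view shows four jars at (346,185), (384,195), (354,219) and (349,255). The pot is at (218,196), its box and timer are on the +u side at (281,190), and the lid is at (117,226). Next I measure positions from both cameras.

Run:
```python
from h import *
import pickle
d=pickle.load(open('d0.pkl','rb'))
for n in('top','scene'):
    c=d[n]; P=cloud(c); z=P[...,2]; im=c['image'].astype(int)
    print(n,'table z',np.nanmedian(z[np.abs(z)<15]))
    # jars: tops 
    reg=(P[...,1]<-250)&(P[...,0]>380)&(P[...,0]<800)
    m=((z>62)&(z<90)&reg).astype(np.uint8)
    k,l,s,ce=cv2.connectedComponentsWithStats(m)
    for i in range(1,k):
        if s[i,4]>30:
            q=P[l==i]; t=q[q[:,2]>np.percentile(q[:,2],50)-5]
            (a,b),r=cv2.minEnclosingCircle(t[:,:2].astype(np.float32)); print(' jar',s[i,4],q.mean(0).round(1),'circ',round(a,1),round(b,1),round(r,1),'z',np.percentile(q[:,2],[50,90]).round(1), im[l==i].mean(0).round())
    # lid
    m=(P[...,1]>120)&(P[...,1]<500)&(P[...,0]>300)&(P[...,0]<800)&(z>4)&(im.min(2)>110)
    m=m.astype(np.uint8);k,l,s,ce=cv2.connectedComponentsWithStats(m);i=1+np.argmax(s[1:,4])
    q=P[l==i];e=q[q[:,2]<16]; (a,b),r=cv2.minEnclosingCircle(e[:,:2].astype(np.float32)); print(' lid',s[i,4],round(a,1),round(b,1),round(r,1),np.percentile(q[:,2],[5,50,95]).round(1))
    m=(np.hypot(P[...,0]-a,P[...,1]-b)<30)&(z>45); print(' knob',P[m].mean(0).round(1),m.sum())
    # rim
    m=(z>135)&(z<148)&(abs(P[...,1])<150)&(P[...,0]>350)&(P[...,0]<800)&(np.ptp(im,axis=2)<40)&(im.min(2)>60)
    q=P[m]; 
    def fit(q):
        A=np.c_[2*q[:,:2],np.ones(len(q))]; x=np.linalg.lstsq(A,(q[:,:2]**2).sum(1),rcond=None)[0]; return x[:2],np.sqrt(x[2]+x[:2]@x[:2])
    for _ in range(5):
        cc,r=fit(q); e=abs(np.hypot(*(q[:,:2]-cc).T)-r); q=q[e<6]
    print(' rim',cc.round(1),r.round(1),len(q),np.median(q[:,2]))
    # red edges and mark
    m=((im[...,2]>130)&(im[...,1]<60)&(im[...,0]<60)&(np.hypot(P[...,0]-cc[0],P[...,1]-cc[1])<240)&(z>60)).astype(np.uint8)
    k,l,s,ce=cv2.connectedComponentsWithStats(m)
    for i in range(1,k):
        if s[i,4]>4: q=P[l==i].mean(0); print(' red',s[i,4],ce[i].round(1),q.round(1),'ang',np.degrees(np.arctan2(q[1]-cc[1],q[0]-cc[0])).round(1),np.hypot(q[0]-cc[0],q[1]-cc[1]).round(1))
    # timer box bar
    m=(z>105)&(z<130)&(P[...,1]<cc[1]-140)&(P[...,1]>cc[1]-230)&(abs(P[...,0]-cc[0])<110)
    q=P[m]; print(' bar',q.mean(0).round(1),m.sum(),np.degrees(np.arctan2(*(q.mean(0)[:2]-cc)[::-1])).round(1),np.hypot(*(q.mean(0)[:2]-cc)))
    # green top
    m=(z>78)&(z<92)&(np.hypot(P[...,0]-cc[0],P[...,1]-cc[1])<300)&(P[...,1]<cc[1]-110)&(P[...,1]>-300)&(abs(P[...,0]-cc[0])<90)
    q=P[m][:,:2].astype(np.float32); print(' boxtop',cv2.minAreaRect(q),len(q))
c=d['top'];cv2.imwrite('pics/t1.png',cv2.resize(c['image'][140:250,160:320],None,fx=5,fy=5,interpolation=2))
```

```text
top table z -1.391508383985979
 jar 237 [ 596.  -320.1   70.2] circ 596.2 -320.5 26.5 z [70.2 74.4] [ 71. 153. 199.]
 jar 244 [ 563.5 -433.3   70.2] circ 564.3 -433.4 27.1 z [70.4 74.3] [203. 202. 211.]
 jar 257 [ 492.2 -338.1   70.2] circ 492.4 -338.5 26.5 z [70.2 74.3] [ 71. 151. 195.]
 jar 170 [ 393.6 -318.3   69.9] circ 389.4 -317.9 26.2 z [69.9 73.4] [212. 211. 218.]
 lid 3255 494.9 376.5 104.1 [ 6.3 13.3 22.7]
 knob [493.1 373.4  54.9] 123
 rim [564.3  51.5] 99.6 123 140.5852236867438
 red 834 [230.1 127.4] [766.1  18.5 108.5] ang -9.3 204.5
 red 29 [243.3 157. ] [656.9 -19.  181.7] ang -37.3 116.3
 red 28 [180.1 166.3] [634.  155.3 183.9] ang 56.1 125.0
 red 25 [251.2 219.6] [482.6 -37.  182.5] ang -132.7 120.4
 bar [ 579.  -124.   121.1] 71 -85.2 176.02959975772941
 boxtop ((578.4154663085938, -117.07620239257812), (95.58979034423828, 124.05087280273438), 6.9896721839904785) 1117
scene table z 1.246123978851756
 jar 117 [ 398.2 -314.5   71.9] circ 390.4 -316.8 26.1 z [72.6 76.3] [229. 230. 233.]
 jar 183 [ 497.3 -336.2   72. ] circ 493.3 -338.7 28.9 z [72.7 75.8] [115. 199. 229.]
 jar 184 [ 567.1 -429.4   72.3] circ 563.0 -433.1 29.1 z [73.  75.9] [232. 234. 237.]
 jar 194 [ 599.3 -317.2   71.9] circ 597.9 -321.4 27.4 z [72.6 75.6] [116. 203. 232.]
 lid 3144 489.3 380.2 110.8 [10.2 15.3 24.8]
 knob [499.4 375.5  57. ] 162
 rim [559.   62.5] 97.9 524 142.59308957516242
 red 10 [261.5 152.2] [486.3 -33.6 182.6] ang -127.1 120.5
 red 9 [322.1 164.2] [467.4 134.6 185.6] ang 141.8 116.6
 red 5 [304.  207.4] [643.9 152.  182.3] ang 46.5 123.3
 red 5 [324. 215.] [547.4 178.6  87.3] ang 95.7 116.7
 red 5 [218.4 237.4] [761.6 -18.5 111.1] ang -21.8 218.2
 red 123 [251.5 259.1] [770.1  75.   87.9] ang 3.4 211.5
 bar [ 583.4 -119.6  118.8] 104 -82.4 183.76847302067642
 boxtop ((579.6407470703125, -113.51033782958984), (100.50045776367188, 124.81918334960938), 6.07152795791626) 804
```

View pics/t1.png

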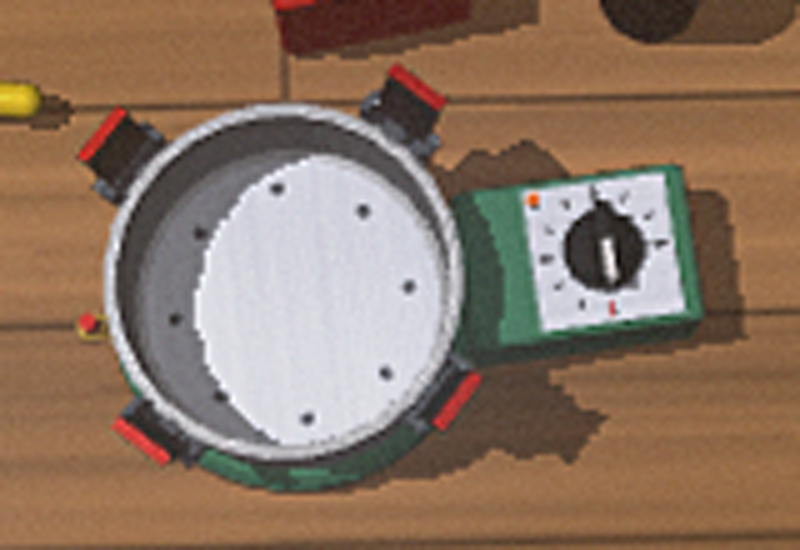

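The pointer is on the red mark, so the timer is at 0. The steamer's yaw is about 6.5° and its axis about (560, 62). I'll put the jars between the clip directions, at yaw+45° and so on, with tangential jaws so the gripper body clears the open clips. First I look at the pot closely from above.

```bash
python3 -m pendant '[[[1,-0.04,-0.03,-0.01,0.1],[1,-0.08,-0.06,-0.02,0.2],[1,-0.12,-0.09,-0.03,0.3],[1,-0.16,-0.12,-0.046,0.346],[1,-0.2,-0.15,-0.046,0.346],[1,-0.24,-0.18,-0.046,0.346],[1,-0.27,-0.205,-0.046,0.346],[1,-0.3,-0.23,-0.046,0.346]]]'
python3 - <<'E'
from h import *
s=env.state(); 
def to(p,s=s):
    Rm=R.from_euler('xyz',s['tcp_rot']).as_matrix(); print((Rm.T@(np.array(p)-s['eef_pos'])).round(1))
to([560,62,260]); print(s['tcp_rot'],s['eef_pos'])
E
```

```text
t: 0.95
eef_pos: [411.4, 276.2, 260.7]
tcp_rot: [3.142, 0.0, 2.469]
ft_force: [0.8, 0.4, 1.0]
opening: 1.001
[-249.7  -75.1    0.7]
[3.14152540e+00 4.79815383e-05 2.46917906e+00] [411.43173509 276.2416513  260.65558768]
```

```bash
cat >> h.py <<'E'
def to(p,name=''):
    s=env.state(); Rm=R.from_euler('xyz',s['tcp_rot']).as_matrix(); print(name,'shift mm',(Rm.T@(np.array(p,float)-s['eef_pos'])).round(1))
E
python3 -m pendant '[[[1,-0.04,-0.01,0,0],[1,-0.08,-0.02,0,0],[1,-0.12,-0.035,0,0],[1,-0.16,-0.05,0,0],[1,-0.2,-0.06,0,0],[1,-0.23,-0.07,0,0],[1,-0.25,-0.075,0,0],[1,-0.25,-0.075,0,0]]]'
python3 - <<'E'
from h import *
import pickle
c=cam('wrist'); pickle.dump(c,open('w1.pkl','wb')); cv2.imwrite('pics/w1.png',c['image'])
P=cloud(c); im=c['image'].astype(int); z=P[...,2]
cc=np.array([560,62.])
m=(abs(z-142)<6)&(abs(np.hypot(P[...,0]-cc[0],P[...,1]-cc[1])-97)<12)
q=P[m]
for _ in range(8):
    A=np.c_[2*q[:,:2],np.ones(len(q))]; x=np.linalg.lstsq(A,(q[:,:2]**2).sum(1),rcond=None)[0]; c0=x[:2]; r=np.sqrt(x[2]+c0@c0); q=q[abs(np.hypot(*(q[:,:2]-c0).T)-r)<5]
print('rim',c0,r,len(q),np.median(q[:,2]))
m=((im[...,2]>120)&(im[...,1]<70)&(im[...,0]<70)).astype(np.uint8)
k,l,s,ce=cv2.connectedComponentsWithStats(m)
for i in range(1,k):
    if s[i,4]>25: p=np.nanmean(P[l==i],0); print('red',s[i,4],ce[i].round(),p.round(1),np.degrees(np.arctan2(p[1]-c0[1],p[0]-c0[0])).round(1),np.hypot(*(p[:2]-c0)).round(1))
m=(z>112)&(z<130)&(P[...,1]<-90)&(P[...,1]>-160)&(abs(P[...,0]-580)<50); q=P[m]; print('bar',q.mean(0),len(q),cv2.minAreaRect(q[:,:2].astype(np.float32)) if len(q) else 0)
E
```

```text
t: 1.75
eef_pos: [560.6, 62.4, 260.1]
tcp_rot: [-3.141, -0.0, 2.468]
ft_force: [-0.2, -0.7, -0.2]
opening: 1.001
rim [557.00141463  61.09558414] 96.46072153337886 3973 142.61325924520384
red 417 [247.  49.] [463.2 134.5 183.5] 142.0 119.1
red 275 [388. 195.] [632.6 156.7 185.3] 51.7 121.9
red 200 [110. 197.] [481.1 -35.3 185.3] -128.2 122.7
red 1057 [336. 297.] [735.3  51.6 122.5] -3.0 178.5
bar [ 596.44562978 -118.3036468   121.99446127] 115 ((596.7941284179688, -120.12569427490234), (11.75822925567627, 11.922734260559082), 8.218673706054688)
```

View pics/w1.png

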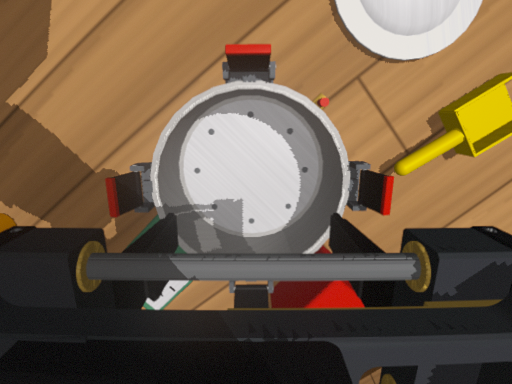

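Rim centre is about (558,61) with r 96.5. The clips sit at 51.7°, 142° and 231.8°, which gives a yaw of 6.7°. Going for jar A.

```bash
python3 -m pendant '[[[1,-0.03,-0.033,0,0],[1,-0.065,-0.068,0,0],[1,-0.1,-0.104,0,0],[1,-0.135,-0.14,0,0],[1,-0.17,-0.177,0,0],[1,-0.205,-0.213,0,0],[1,-0.24,-0.25,0,0],[1,-0.266,-0.277,0,0]]]' ; python3 -m pendant '[[[1,0,0,0.02,0],[1,0,0,0.06,0],[1,0,0,0.1,0],[1,0,0,0.1,0],[1,0,0,0.1,0],[1,0,0,0.1,0],[1,0,0,0.1,0],[1,0,0,0.1,0]]]'
python3 - <<'E'
from h import *
to([596.5,-320.5,36],'A')
c=cam('wrist'); P=cloud(c); z=P[...,2]; cv2.imwrite('pics/w2.png',c['image'])
m=((z>62)&(z<90)&(P[...,1]<-250)).astype(np.uint8); k,l,s,ce=cv2.connectedComponentsWithStats(m)
for i in range(1,k):
    if s[i,4]>60: q=P[l==i]; print(s[i,4],ce[i].round(),q.mean(0).round(1),np.percentile(q[:,2],[50,90]).round(),cv2.minEnclosingCircle(q[:,:2].astype(np.float32)))
E
```

```text
t: 2.6
eef_pos: [595.6, -319.2, 260.6]
tcp_rot: [3.141, -0.0, 2.47]
ft_force: [1.0, 0.0, 0.3]
opening: 1.002
t: 3.4
eef_pos: [595.8, -318.5, 162.1]
tcp_rot: [3.141, 0.002, 2.47]
ft_force: [-0.7, 0.4, -0.7]
opening: 1.0
A shift mm [ -1.5  -1.2 126.2]
1918 [97. 15.] [ 398.3 -324.1   71.8] [73. 74.] ((390.8122253417969, -320.83447265625), 25.989795684814453)
2891 [162. 118.] [ 493.5 -338.1   72.5] [73. 74.] ((492.9625244140625, -339.2684020996094), 26.282705307006836)
2442 [252. 193.] [ 595.3 -319.7   72.6] [73. 74.] ((596.2822265625, -320.5113830566406), 26.060266494750977)
1015 [133. 228.] [ 551.2 -430.7   72.1] [73. 74.] ((560.3814697265625, -433.4468078613281), 25.833595275878906)
```

View pics/w2.png

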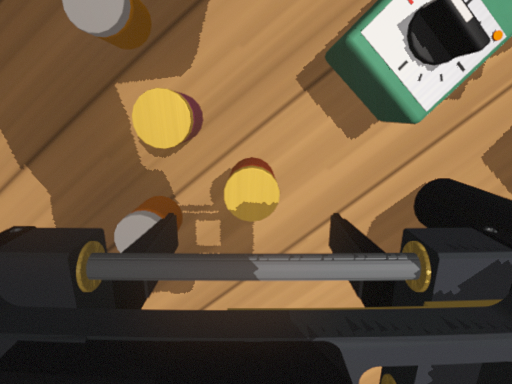

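Jar A at pixel (252,193) lies between the fingers, and the positions agree across all views. Descend, grip and lift.

```bash
python3 -m pendant '[[[1,-0.001,-0.001,0.03,0],[1,-0.001,-0.001,0.06,0],[1,-0.001,-0.001,0.085,0],[1,-0.001,-0.001,0.1,0],[1,-0.001,-0.001,0.11,0],[1,-0.001,-0.001,0.12,0],[1,-0.001,-0.001,0.126,0],[1,-0.001,-0.001,0.126,0]]]' ; python3 -m pendant '[[[0,0,0,0,0],[0,0,0,0,0],[0,0,0,0,0],[0,0,0,0,0],[0,0,0,0,0],[0,0,0,0,0],[0,0,0,0,0],[0,0,0,0,0]]]';python3 -m pendant '[[[0,0,0,-0.01,0],[0,0,0,-0.03,0],[0,0,0,-0.06,0],[0,0,0,-0.1,0],[0,0,0,-0.14,0],[0,0,0,-0.18,0],[0,0,0,-0.21,0],[0,0,0,-0.22,0]]]'
python3 - <<'E'
from h import *
to([599.3,29.3,256],'S4')
E
```

```text
t: 4.25
eef_pos: [595.5, -319.8, 34.3]
tcp_rot: [3.142, -0.0, 2.47]
ft_force: [-0.0, -0.3, -0.0]
opening: 1.001
t: 5.05
eef_pos: [595.6, -319.9, 34.7]
tcp_rot: [3.141, 0.0, 2.47]
ft_force: [-1.1, 0.0, 1.2]
opening: 0.546
t: 5.85
eef_pos: [596.1, -320.1, 258.7]
tcp_rot: [3.141, 0.005, 2.47]
ft_force: [0.5, -0.2, -2.3]
opening: 0.544
S4 shift mm [215.  275.5   1.7]
```

```bash
python3 -m pendant '[[[0,0.01,0.013,0,0],[0,0.03,0.038,0,0],[0,0.055,0.07,0,0],[0,0.083,0.106,0,0],[0,0.111,0.142,0,0],[0,0.14,0.18,0,0],[0,0.165,0.212,0,0],[0,0.185,0.238,0,0]]]' ; python3 -m pendant '[[[0,0.015,0.019,0,0],[0,0.025,0.032,0,0],[0,0.03,0.0375,0,0],[0,0.03,0.0375,0,0],[0,0.03,0.0375,0,0],[0,0.03,0.0375,0,0],[0,0.03,0.0375,0,0],[0,0.03,0.0375,0,0]]]'
python3 - <<'E'
from h import *
import pickle
to([599.3,29.3,91.5],'S4')
c=pickle.load(open('w1.pkl','rb')); P=cloud(c); m=np.hypot(P[...,0]-540,P[...,1]-80)<40; print('plate',np.nanmedian(P[m][:,2]))
c=cam('wrist'); cv2.imwrite('pics/w3.png',c['image'])
E
```

```text
t: 6.65
eef_pos: [597.5, -15.2, 252.7]
tcp_rot: [-3.14, -0.003, 2.471]
ft_force: [0.1, -0.7, -1.9]
opening: 0.544
t: 7.45
eef_pos: [598.8, 29.0, 254.6]
tcp_rot: [3.142, 0.0, 2.469]
ft_force: [0.4, 0.5, -2.2]
opening: 0.545
S4 shift mm [ -0.2   0.5 163.1]
plate 378.7666505480537
```

View pics/w3.png

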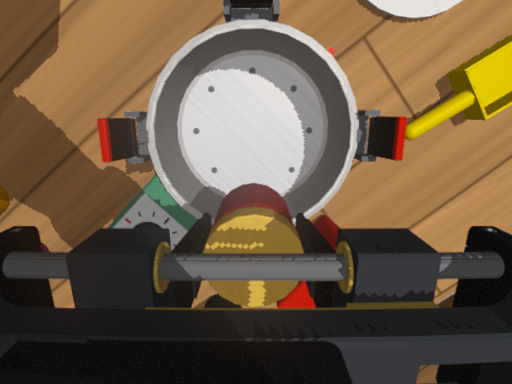

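The jar hangs above the far-right part of the pot at (255,255), with free plate below. Lowering it.

```bash
python3 -m pendant '[[[0,0,0,0.015,0],[0,0,0,0.04,0],[0,0,0,0.065,0],[0,0,0,0.09,0],[0,0,0,0.11,0],[0,0,0,0.13,0],[0,0,0,0.145,0],[0,0,0,0.152,0]]]' ; python3 -m pendant '[[[0,0,0,0.003,0],[0,0,0,0.006,0],[0,0,0,0.009,0],[0,0,0,0.01,0],[0,0,0,0.01,0],[0,0,0,0.01,0],[0,0,0,0.01,0],[0,0,0,0.01,0]]]'
python3 - <<'E'
from h import *
c=cam('wrist'); P=cloud(c); q=P[100:170,200:290].reshape(-1,3); print('plate',np.nanpercentile(q[:,2],[10,50,90]))
E
```

```text
t: 8.3
eef_pos: [598.3, 29.5, 101.3]
tcp_rot: [-3.141, -0.001, 2.47]
ft_force: [-0.7, -0.3, -2.0]
opening: 0.542
t: 9.1
eef_pos: [598.8, 29.6, 92.7]
tcp_rot: [3.141, 0.0, 2.47]
ft_force: [0.4, -0.1, -1.0]
opening: 0.546
plate [55.56133185 56.41489279 57.28205343]
```

```bash
python3 -m pendant '[[[0,0,0,0.001,0],[0,0,0,0.001,0],[0.7,0,0,0.001,0],[0.85,0,0,0.001,0],[0.85,0,0,0.001,0],[0.85,0,0,0.001,0],[0.85,0,0,0.001,0],[0.85,0,0,0.001,0]]]' ; python3 -m pendant '[[[0.85,0,0,-0.01,0],[0.85,0,0,-0.03,0],[0.85,0,0,-0.06,0],[0.85,0,0,-0.09,0],[0.85,0,0,-0.12,0],[0.85,0,0,-0.145,0],[0.85,0,0,-0.15,0],[0.85,0,0,-0.15,0]]]'
python3 - <<'E'
from h import *
c=cam('wrist'); P=cloud(c); z=P[...,2]; m=(z>120)&(z<134)&(np.hypot(P[...,0]-558.5,P[...,1]-61.5)<85); q=P[m]; print('jar',q.mean(0),m.sum(),cv2.minEnclosingCircle(q[:,:2].astype(np.float32)))
t=cam('top'); P=cloud(t); z=P[...,2]
m=((z>60)&(z<90)&(P[...,1]<-250)&(P[...,0]<800)&(P[...,0]>300)).astype(np.uint8); k,l,s,ce=cv2.connectedComponentsWithStats(m)
for i in range(1,k):
    if s[i,4]>60: print('jar',P[l==i].mean(0).round(1))
im=t['image'].astype(int);m=(P[...,1]>200)&(im.max(2)<70)&(z>40)&(abs(P[...,0]-500)<150);print('knob',np.nanmean(P[m],0),m.sum())
to([564,-433.3,240],'B')
E
```

```text
t: 9.95
eef_pos: [598.8, 29.6, 91.7]
tcp_rot: [3.141, 0.0, 2.47]
ft_force: [-1.3, -0.1, -0.2]
opening: 0.846
t: 10.75
eef_pos: [598.8, 29.6, 242.5]
tcp_rot: [3.141, 0.001, 2.47]
ft_force: [0.2, -0.1, -0.7]
opening: 0.853
jar [599.00027169  29.94923395 127.73475424] 2034 ((600.036376953125, 29.485273361206055), 26.276060104370117)
jar [ 563.3 -433.1   70.1]
jar [ 492.3 -337.9   69.8]
jar [ 387.4 -317.7   70.5]
knob [490.20687042 371.37356123  56.01609304] 5
B shift mm [-261.3 -383.7    0.7]
```

```bash
cat >> h.py <<'E'
def jars():
    c=cam('wrist'); P=cloud(c); z=P[...,2]
    m=((z>62)&(z<90)&(P[...,1]<-200)).astype(np.uint8); k,l,s,ce=cv2.connectedComponentsWithStats(m)
    for i in range(1,k):
        if s[i,4]>60: q=P[l==i]; print('jar',s[i,4],q.mean(0).round(1),np.round(cv2.minEnclosingCircle(q[:,:2].astype(np.float32))[0],1))
E
python3 -m pendant '[[[1,-0.02,-0.03,0,0],[1,-0.045,-0.066,0,0],[1,-0.07,-0.103,0,0],[1,-0.095,-0.14,0,0],[1,-0.12,-0.176,0,0],[1,-0.145,-0.213,0,0],[1,-0.17,-0.25,0,0],[1,-0.195,-0.286,0,0]]]' ; python3 -m pendant '[[[1,-0.025,-0.037,0,0],[1,-0.048,-0.07,0.02,0],[1,-0.06,-0.09,0.04,0],[1,-0.0665,-0.0975,0.06,0],[1,-0.0665,-0.0975,0.08,0],[1,-0.0665,-0.0975,0.08,0],[1,-0.0665,-0.0975,0.08,0],[1,-0.0665,-0.0975,0.08,0]]]'
python3 - <<'E'
from h import *
jars(); to([564,-433.3,35],'B')
E
```

```text
t: 11.65
eef_pos: [572.6, -317.3, 240.0]
tcp_rot: [-3.142, -0.002, 2.47]
ft_force: [1.5, 0.2, 0.3]
opening: 0.998
t: 12.45
eef_pos: [565.2, -433.2, 162.4]
tcp_rot: [3.142, 0.001, 2.47]
ft_force: [0.1, -0.4, 0.2]
opening: 0.999
jar 3255 [ 492.8 -339.7   72.7] [ 493.1 -339.8]
jar 2445 [ 563.3 -432.3   72.7] [ 564.4 -433.1]
B shift mm [  1.1  -0.8 127.7]
```

```bash
python3 -m pendant '[[[1,0.001,-0.001,0.03,0],[1,0.001,-0.001,0.06,0],[1,0.001,-0.001,0.085,0],[1,0.001,-0.001,0.1,0],[1,0.001,-0.001,0.11,0],[1,0.001,-0.001,0.12,0],[1,0.001,-0.001,0.127,0],[1,0.001,-0.001,0.127,0]]]' ; python3 -m pendant '[[[0,0,0,0,0],[0,0,0,0,0],[0,0,0,0,0],[0,0,0,0,0],[0,0,0,0,0],[0,0,0,0,0],[0,0,0,0,0],[0,0,0,0,0]]]';python3 -m pendant '[[[0,0,0,-0.01,0],[0,0,0,-0.03,0],[0,0,0,-0.06,0],[0,0,0,-0.1,0],[0,0,0,-0.14,0],[0,0,0,-0.18,0],[0,0,0,-0.21,0],[0,0,0,-0.22,0]]]'
python3 - <<'E'
from h import *
to([517.7,93.7,256],'S2')
E
```

```text
t: 13.3
eef_pos: [563.3, -433.4, 34.1]
tcp_rot: [3.141, -0.001, 2.47]
ft_force: [-0.4, -0.6, 0.3]
opening: 1.001
t: 14.1
eef_pos: [563.4, -433.5, 34.7]
tcp_rot: [3.141, 0.0, 2.47]
ft_force: [0.4, -0.2, 0.9]
opening: 0.542
t: 14.9
eef_pos: [563.9, -433.9, 258.8]
tcp_rot: [-3.141, 0.005, 2.47]
ft_force: [-0.1, 0.8, -1.7]
opening: 0.544
S2 shift mm [364.5 384.2   0.8]
```

```bash
python3 -m pendant '[[[0,0.01,0.011,0,0],[0,0.03,0.032,0,0],[0,0.056,0.06,0,0],[0,0.086,0.091,0,0],[0,0.118,0.125,0,0],[0,0.15,0.158,0,0],[0,0.182,0.192,0,0],[0,0.214,0.226,0,0]]]' ; python3 -m pendant '[[[0,0.032,0.034,0,0],[0,0.064,0.067,0,0],[0,0.096,0.101,0,0],[0,0.122,0.129,0,0],[0,0.14,0.148,0,0],[0,0.15,0.158,0,0],[0,0.15,0.158,0,0],[0,0.15,0.158,0,0]]]'
python3 - <<'E'
from h import *
to([517.7,93.7,91.5],'S2')
c=cam('wrist'); P=cloud(c); z=P[...,2]; m=(z>120)&(z<134)&(np.hypot(P[...,0]-558.5,P[...,1]-61.5)<85); q=P[m]; print('jar',q.mean(0),m.sum(),cv2.minEnclosingCircle(q[:,:2].astype(np.float32)))
E
```

```text
t: 15.7
eef_pos: [534.7, -120.5, 252.5]
tcp_rot: [-3.141, -0.003, 2.47]
ft_force: [0.8, -0.3, -2.1]
opening: 0.54
t: 16.5
eef_pos: [517.0, 93.2, 253.9]
tcp_rot: [-3.141, -0.001, 2.47]
ft_force: [-0.8, 0.2, -2.3]
opening: 0.547
S2 shift mm [ -0.4   1.  162.4]
jar [nan nan nan] 0 ((0.0, 0.0), 0.0)<stdin>:3: RuntimeWarning: Mean of empty slice.
  ret = um.true_divide(
```

```bash
python3 -m pendant '[[[0,0,0.001,0.015,0],[0,0,0.001,0.04,0],[0,0,0.001,0.065,0],[0,0,0.001,0.09,0],[0,0,0.001,0.11,0],[0,0,0.001,0.13,0],[0,0,0.001,0.145,0],[0,0,0.001,0.152,0]]]' ; python3 -m pendant '[[[0,0,0,0.003,0],[0,0,0,0.006,0],[0,0,0,0.009,0],[0,0,0,0.01,0],[0,0,0,0.0105,0],[0,0,0,0.0105,0],[0,0,0,0.0105,0],[0,0,0,0.0105,0]]]';  python3 -m pendant '[[[0,0,0,0.0005,0],[0.7,0,0,0.0005,0],[0.85,0,0,0.0005,0],[0.85,0,0,0.0005,0],[0.85,0,0,0.0005,0],[0.85,0,0,0.0005,0],[0.85,0,0,0.0005,0],[0.85,0,0,0.0005,0]]]' ; python3 -m pendant '[[[0.85,0,0,-0.01,0],[0.85,0,0,-0.03,0],[0.85,0,0,-0.06,0],[0.85,0,0,-0.09,0],[0.85,0,0,-0.12,0],[0.85,0,0,-0.145,0],[0.85,0,0,-0.15,0],[0.85,0,0,-0.15,0]]]'
python3 - <<'E'
from h import *
to([493,-338.8,245],'C')
E
```

```text
t: 17.35
eef_pos: [517.7, 93.1, 101.2]
tcp_rot: [-3.14, -0.001, 2.468]
ft_force: [-0.0, -0.8, -1.8]
opening: 0.548
t: 18.15
eef_pos: [518.1, 94.5, 92.3]
tcp_rot: [3.141, 0.0, 2.47]
ft_force: [1.0, 1.0, -1.6]
opening: 0.543
t: 18.95
eef_pos: [518.1, 94.4, 91.6]
tcp_rot: [3.141, 0.0, 2.47]
ft_force: [-0.3, 0.2, 0.7]
opening: 0.851
t: 19.75
eef_pos: [518.1, 94.4, 242.4]
tcp_rot: [3.14, 0.001, 2.47]
ft_force: [0.4, 0.6, -0.8]
opening: 0.849
C shift mm [-250.  -354.7   -2.7]
```

```bash
python3 -m pendant '[[[1,-0.02,-0.028,0,0.14],[1,-0.045,-0.064,0,0.28],[1,-0.07,-0.1,0,0.42],[1,-0.095,-0.135,0,0.56],[1,-0.12,-0.17,0,0.7],[1,-0.145,-0.206,0,0.84],[1,-0.17,-0.241,0,0.98],[1,-0.195,-0.277,0,1.12]]]'
python3 - <<'E'
from h import *
to([493,-338.8,165],'C')
E
```

```text
t: 20.55
eef_pos: [497.5, -245.3, 240.1]
tcp_rot: [-3.139, -0.001, 1.344]
ft_force: [1.1, 1.1, 0.1]
opening: 1.003
C shift mm [-92.2  16.8  75. ]
```

```bash
python3 -m pendant '[[[1,-0.035,0.006,0.01,0.14],[1,-0.065,0.012,0.03,0.28],[1,-0.085,0.016,0.05,0.42],[1,-0.093,0.017,0.07,0.451],[1,-0.093,0.017,0.078,0.451],[1,-0.093,0.017,0.078,0.451],[1,-0.093,0.017,0.078,0.451],[1,-0.093,0.017,0.078,0.451]]]'
python3 - <<'E'
from h import *
jars(); to([493,-338.8,35],'C')
E
```

```text
t: 21.35
eef_pos: [495.0, -337.8, 164.5]
tcp_rot: [3.14, -0.0, 0.9]
ft_force: [-0.0, -0.0, 0.2]
opening: 0.999
jar 2403 [ 494.2 -338.6   72.7] [ 493.4 -339.7]
jar 363 [ 390.6 -298.9   71.7] [ 388.4 -304. ]
jar 176 [ 407.  -331.6   70.2] [ 404.5 -330.5]
C shift mm [ -1.9  -1.1 129.5]
```

```bash
python3 -m pendant '[[[1,-0.0015,-0.001,0.03,0],[1,-0.0015,-0.001,0.06,0],[1,-0.0015,-0.001,0.085,0],[1,-0.0015,-0.001,0.1,0],[1,-0.0015,-0.001,0.11,0],[1,-0.0015,-0.001,0.12,0],[1,-0.0015,-0.001,0.129,0],[1,-0.0015,-0.001,0.129,0]]]' ; python3 -m pendant '[[[0,0,0,0,0],[0,0,0,0,0],[0,0,0,0,0],[0,0,0,0,0],[0,0,0,0,0],[0,0,0,0,0],[0,0,0,0,0],[0,0,0,0,0]]]';python3 -m pendant '[[[0,0,0,-0.01,0],[0,0,0,-0.03,0],[0,0,0,-0.06,0],[0,0,0,-0.1,0],[0,0,0,-0.14,0],[0,0,0,-0.18,0],[0,0,0,-0.21,0],[0,0,0,-0.22,0]]]'
python3 - <<'E'
from h import *
to([526.3,20.7,256],'S3')
E
```

```text
t: 22.2
eef_pos: [492.6, -338.6, 34.0]
tcp_rot: [-3.141, -0.0, 0.899]
ft_force: [-0.5, 0.9, -0.6]
opening: 1.0
t: 23.0
eef_pos: [493.0, -338.9, 34.7]
tcp_rot: [3.141, -0.0, 0.899]
ft_force: [-0.1, -0.4, 1.5]
opening: 0.543
t: 23.8
eef_pos: [493.2, -339.1, 258.2]
tcp_rot: [3.137, 0.0, 0.899]
ft_force: [0.1, 0.5, -1.4]
opening: 0.544
S3 shift mm [ 302.2 -198.     1.3]
```

```bash
python3 -m pendant '[[[0,0.01,-0.0065,0,0],[0,0.03,-0.02,0,0],[0,0.06,-0.039,0,0],[0,0.095,-0.062,0,0],[0,0.13,-0.085,0,0],[0,0.165,-0.108,0,0],[0,0.2,-0.131,0,0],[0,0.235,-0.154,0,0]]]' ; python3 -m pendant '[[[0,0.03,-0.02,0,0],[0,0.05,-0.033,0,0],[0,0.062,-0.041,0,0],[0,0.067,-0.044,0,0],[0,0.067,-0.044,0,0],[0,0.067,-0.044,0,0],[0,0.067,-0.044,0,0],[0,0.067,-0.044,0,0]]]'
python3 - <<'E'
from h import *
to([526.3,20.7,91.5],'S3')
c=cam('wrist'); P=cloud(c); z=P[...,2]; cv2.imwrite('pics/w4.png',c['image'])
m=((z>120)&(z<134)&(np.hypot(P[...,0]-558.5,P[...,1]-61.5)<85)).astype(np.uint8);k,l,s,ce=cv2.connectedComponentsWithStats(m)
for i in range(1,k):
    if s[i,4]>60: q=P[l==i]; print('jar',s[i,4],q.mean(0).round(1),np.round(cv2.minEnclosingCircle(q[:,:2].astype(np.float32))[0],1))
E
```

```text
t: 24.6
eef_pos: [517.3, -56.5, 252.6]
tcp_rot: [-3.138, 0.001, 0.899]
ft_force: [0.3, 0.9, -2.0]
opening: 0.543
t: 25.4
eef_pos: [525.8, 20.1, 254.6]
tcp_rot: [-3.142, -0.0, 0.898]
ft_force: [0.2, -0.2, -0.7]
opening: 0.543
S3 shift mm [  0.8  -0.  163.1]
jar 2152 [519.4  94.1 127.7] [518.7  94. ]
jar 2154 [599.4  29.9 127.8] [599.3  29.4]
```

View pics/w4.png

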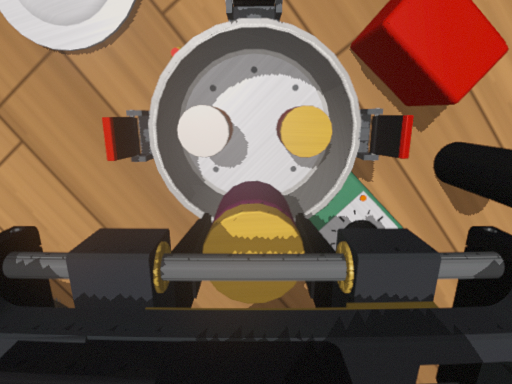

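Two jars stand in the pot at (205,130) and (307,131), and the third is held between them. Lower.

```bash
python3 -m pendant '[[[0,0.001,0,0.015,0],[0,0.001,0,0.04,0],[0,0.001,0,0.065,0],[0,0.001,0,0.09,0],[0,0.001,0,0.11,0],[0,0.001,0,0.13,0],[0,0.001,0,0.145,0],[0,0.001,0,0.152,0]]]' ; python3 -m pendant '[[[0,0,0,0.003,0],[0,0,0,0.006,0],[0,0,0,0.009,0],[0,0,0,0.0105,0],[0,0,0,0.011,0],[0,0,0,0.011,0],[0,0,0,0.011,0],[0,0,0,0.011,0]]]';  python3 -m pendant '[[[0,0,0,0.0005,0],[0.7,0,0,0.0005,0],[0.85,0,0,0.0005,0],[0.85,0,0,0.0005,0],[0.85,0,0,0.0005,0],[0.85,0,0,0.0005,0],[0.85,0,0,0.0005,0],[0.85,0,0,0.0005,0]]]' ; python3 -m pendant '[[[0.85,0,0,-0.01,0],[0.85,0,0,-0.03,0],[0.85,0,0,-0.06,0],[0.85,0,0,-0.09,0],[0.85,0,0,-0.12,0],[0.85,0,0,-0.145,0],[0.85,0,0,-0.15,0],[0.85,0,0,-0.15,0]]]'
python3 - <<'E'
from h import *
to([389.7,-317.8,165],'D')
t=cam('top'); P=cloud(t); z=P[...,2]
m=((z>60)&(z<90)&(P[...,1]<-150)&(P[...,0]<800)&(P[...,0]>300)).astype(np.uint8); k,l,s,ce=cv2.connectedComponentsWithStats(m)
for i in range(1,k):
    if s[i,4]>60: print('jar',P[l==i].mean(0).round(1),s[i,4])
E
```

```text
t: 26.25
eef_pos: [526.1, 21.3, 101.4]
tcp_rot: [-3.14, 0.001, 0.898]
ft_force: [-1.0, -1.3, -1.4]
opening: 0.542
t: 27.05
eef_pos: [526.5, 21.6, 91.8]
tcp_rot: [3.141, -0.0, 0.899]
ft_force: [-0.3, 0.2, -1.3]
opening: 0.542
t: 27.85
eef_pos: [526.5, 21.6, 91.1]
tcp_rot: [-3.142, -0.0, 0.899]
ft_force: [-0.4, 0.1, -0.3]
opening: 0.848
t: 28.65
eef_pos: [526.5, 21.6, 241.9]
tcp_rot: [3.14, -0.001, 0.899]
ft_force: [0.6, -0.7, -0.1]
opening: 0.851
D shift mm [-350.9  104.1   76.7]
jar [ 579.5 -164.3   82.9] 314
jar [ 387.5 -317.6   70.5] 247
```

```bash
python3 -m pendant '[[[1,-0.03,0.009,0,0],[1,-0.07,0.021,0,0],[1,-0.115,0.034,0,0],[1,-0.16,0.047,0,0],[1,-0.205,0.061,0,0],[1,-0.25,0.074,0,0],[1,-0.295,0.088,0,0],[1,-0.33,0.098,0,0]]]' ; python3 -m pendant '[[[1,-0.015,0.004,0.02,0],[1,-0.021,0.006,0.05,0],[1,-0.021,0.006,0.076,0],[1,-0.021,0.006,0.076,0],[1,-0.021,0.006,0.076,0],[1,-0.021,0.006,0.076,0],[1,-0.021,0.006,0.076,0],[1,-0.021,0.006,0.076,0]]]'
python3 - <<'E'
from h import *
jars(); to([389.7,-317.8,35],'D')
E
```

```text
t: 29.5
eef_pos: [396.2, -299.5, 239.7]
tcp_rot: [-3.139, -0.0, 0.898]
ft_force: [0.2, 0.4, 0.1]
opening: 0.999
t: 30.3
eef_pos: [389.6, -317.9, 165.9]
tcp_rot: [3.14, 0.0, 0.899]
ft_force: [-0.2, -1.3, 0.3]
opening: 1.001
jar 2373 [ 388.3 -318.    72.7] [ 387.5 -318.9]
D shift mm [ 1.000e-01 -1.000e-01  1.308e+02]
```

```bash
python3 -m pendant '[[[1,-0.001,-0.0005,0.03,0],[1,-0.001,-0.0005,0.06,0],[1,-0.001,-0.0005,0.085,0],[1,-0.001,-0.0005,0.1,0],[1,-0.001,-0.0005,0.11,0],[1,-0.001,-0.0005,0.12,0],[1,-0.001,-0.0005,0.1305,0],[1,-0.001,-0.0005,0.1305,0]]]' ; python3 -m pendant '[[[0,0,0,0,0],[0,0,0,0,0],[0,0,0,0,0],[0,0,0,0,0],[0,0,0,0,0],[0,0,0,0,0],[0,0,0,0,0],[0,0,0,0,0]]]';python3 -m pendant '[[[0,0,0,-0.01,0],[0,0,0,-0.03,0],[0,0,0,-0.06,0],[0,0,0,-0.1,0],[0,0,0,-0.14,0],[0,0,0,-0.18,0],[0,0,0,-0.21,0],[0,0,0,-0.22,0]]]'
python3 - <<'E'
from h import *
to([590.7,102.3,256],'S1')
E
```

```text
t: 31.15
eef_pos: [388.1, -318.1, 33.8]
tcp_rot: [-3.14, -0.0, 0.899]
ft_force: [-0.4, 1.3, -0.7]
opening: 0.999
t: 31.95
eef_pos: [388.4, -318.3, 34.7]
tcp_rot: [3.141, -0.0, 0.899]
ft_force: [0.1, -0.7, 2.6]
opening: 0.545
t: 32.75
eef_pos: [388.7, -318.6, 258.0]
tcp_rot: [3.137, 0.001, 0.899]
ft_force: [-0.5, 0.5, -1.4]
opening: 0.543
S1 shift mm [ 455.2 -103.9    1.2]
```

```bash
python3 -m pendant '[[[0,0.01,-0.0023,0,0],[0,0.035,-0.008,0,0],[0,0.07,-0.016,0,0],[0,0.11,-0.025,0,0],[0,0.15,-0.034,0,0],[0,0.19,-0.043,0,0],[0,0.23,-0.0525,0,0],[0,0.27,-0.0615,0,0]]]' ; python3 -m pendant '[[[0,0.04,-0.009,0,0],[0,0.08,-0.018,0,0],[0,0.115,-0.026,0,0],[0,0.145,-0.033,0,0],[0,0.165,-0.038,0,0],[0,0.178,-0.041,0,0],[0,0.185,-0.0425,0,0],[0,0.185,-0.0425,0,0]]]'
python3 - <<'E'
from h import *
to([590.7,102.3,91.5],'S1')
E
```

```text
t: 33.55
eef_pos: [508.0, -66.2, 252.6]
tcp_rot: [-3.138, 0.001, 0.899]
ft_force: [0.5, 0.3, -1.4]
opening: 0.542
t: 34.35
eef_pos: [590.0, 102.9, 253.7]
tcp_rot: [-3.14, 0.001, 0.899]
ft_force: [-0.1, 0.1, -1.3]
opening: 0.544
S1 shift mm [1.000e-01 1.100e+00 1.622e+02]
```

```bash
python3 -m pendant '[[[0,0,0.0005,0.015,0],[0,0,0.0005,0.04,0],[0,0,0.0005,0.065,0],[0,0,0.0005,0.09,0],[0,0,0.0005,0.11,0],[0,0,0.0005,0.13,0],[0,0,0.0005,0.145,0],[0,0,0.0005,0.152,0]]]' ; python3 -m pendant '[[[0,0,0,0.003,0],[0,0,0,0.006,0],[0,0,0,0.009,0],[0,0,0,0.0105,0],[0,0,0,0.011,0],[0,0,0,0.011,0],[0,0,0,0.011,0],[0,0,0,0.011,0]]]';  python3 -m pendant '[[[0,0,0,0.0005,0],[0.7,0,0,0.0005,0],[0.85,0,0,0.0005,0],[0.85,0,0,0.0005,0],[0.85,0,0,0.0005,0],[0.85,0,0,0.0005,0],[0.85,0,0,0.0005,0],[0.85,0,0,0.0005,0]]]' ; python3 -m pendant '[[[0.85,0,0,-0.01,0],[0.85,0,0,-0.03,0],[0.85,0,0,-0.06,0],[0.85,0,0,-0.09,0],[0.85,0,0,-0.12,0],[0.85,0,0,-0.145,0],[0.85,0,0,-0.15,0],[0.85,0,0,-0.15,0]]]'
python3 - <<'E'
from h import *
c=cam('wrist'); P=cloud(c); z=P[...,2]
m=((z>120)&(z<134)&(np.hypot(P[...,0]-558.5,P[...,1]-61.5)<85)).astype(np.uint8);k,l,s,ce=cv2.connectedComponentsWithStats(m)
for i in range(1,k):
    if s[i,4]>60: q=P[l==i]; print('jar',s[i,4],q.mean(0).round(1),np.round(cv2.minEnclosingCircle(q[:,:2].astype(np.float32))[0],1))
to([495,375,180],'lid'); cv2.imwrite('pics/w5.png',c['image'])
E
```

```text
t: 35.15
eef_pos: [589.8, 101.2, 101.3]
tcp_rot: [-3.14, 0.001, 0.898]
ft_force: [-0.1, -0.3, -0.8]
opening: 0.537
t: 35.95
eef_pos: [590.7, 102.3, 91.8]
tcp_rot: [3.141, -0.0, 0.899]
ft_force: [0.4, 0.4, -1.5]
opening: 0.542
t: 36.75
eef_pos: [590.6, 102.2, 91.2]
tcp_rot: [3.142, -0.0, 0.899]
ft_force: [-1.0, -0.7, 0.4]
opening: 0.853
t: 37.55
eef_pos: [590.7, 102.2, 242.0]
tcp_rot: [3.14, -0.001, 0.899]
ft_force: [-1.0, 0.2, -0.9]
opening: 0.847
jar 3587 [548.4  98.1 127.7] [543.6  94.9]
jar 1520 [597.5  33.6 127.7] [599.3  29.2]
jar 618 [518.   12.9 127.8] [521.8  17.7]
lid shift mm [ 154.2 -244.4   60.9]
```

```bash
python3 -m pendant '[[[1,0.015,-0.025,0,0],[1,0.035,-0.056,0,0],[1,0.059,-0.094,0,0],[1,0.083,-0.132,0,0],[1,0.107,-0.17,0,0],[1,0.131,-0.208,0,0],[1,0.148,-0.234,0.01,0],[1,0.154,-0.244,0.02,0]]]' ; python3 -m pendant '[[[1,0,0,0.02,0],[1,0,0,0.04,0],[1,0,0,0.04,0],[1,0,0,0.04,0],[1,0,0,0.04,0],[1,0,0,0.04,0],[1,0,0,0.04,0],[1,0,0,0.04,0]]]'
python3 - <<'E'
from h import *
c=cam('wrist'); P=cloud(c); z=P[...,2]; im=c['image'].astype(int); cv2.imwrite('pics/w6.png',c['image'])
m=((im.max(2)<75)&(z>40)&(z<75)&(np.hypot(P[...,0]-495,P[...,1]-375)<70)).astype(np.uint8);k,l,s,ce=cv2.connectedComponentsWithStats(m)
for i in range(1,k):
    if s[i,4]>60: q=P[l==i]; q=q[q[:,2]>np.percentile(q[:,2],90)-5]; print('knob',s[i,4],ce[i].round(),q.mean(0).round(1),cv2.minEnclosingCircle(q[:,:2].astype(np.float32)))
m=(im.min(2)>120)&(z>6)&(z<18)&(np.hypot(P[...,0]-495,P[...,1]-375)<125)
q=P[m][:,:2]; h=cv2.convexHull(q.astype(np.float32))[:,0]; print('lid',np.median(P[m][:,2]),cv2.minEnclosingCircle(h))
to([495,375,26],'lid')
E
```

```text
t: 38.4
eef_pos: [493.9, 376.8, 219.3]
tcp_rot: [-3.141, 0.002, 0.901]
ft_force: [0.1, -0.6, -0.3]
opening: 0.999
t: 39.2
eef_pos: [495.6, 374.6, 181.6]
tcp_rot: [3.141, -0.001, 0.899]
ft_force: [-0.3, 0.2, -0.1]
opening: 0.997
knob 742 [253. 184.] [494.8 374.5  58.8] ((494.9013977050781, 375.7914733886719), 17.181856155395508)
lid 13.084006361054634 ((493.8969421386719, 376.05242919921875), 103.0208511352539)
lid shift mm [ -0.2  -0.7 155.5]
```

View pics/w6.png

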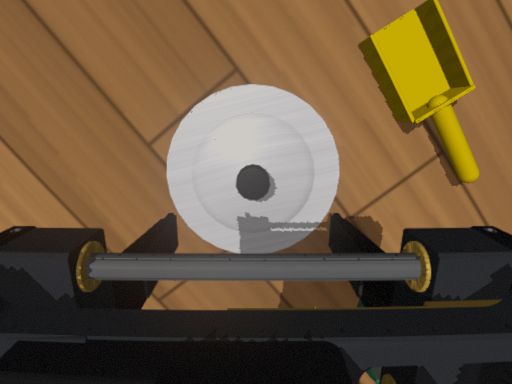

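Knob at (253,184) is centred on the lid at (494.5,376), with its top at z=59. Grip it at TCP z=30.

```bash
python3 -m pendant '[[[1,0,-0.0015,0.03,0],[1,0,-0.0015,0.06,0],[1,0,-0.0015,0.09,0],[1,0,-0.0015,0.115,0],[1,0,-0.0015,0.13,0],[1,0,-0.0015,0.143,0],[1,0,-0.0015,0.151,0],[1,0,-0.0015,0.151,0]]]' ; python3 -m pendant '[[[0.4,0,0,0,0],[0.4,0,0,0,0],[0,0,0,0,0],[0,0,0,0,0],[0,0,0,0,0],[0,0,0,0,0],[0,0,0,0,0],[0,0,0,0,0]]]';python3 -m pendant '[[[0,0,0,-0.01,0],[0,0,0,-0.03,0],[0,0,0,-0.06,0],[0,0,0,-0.1,0],[0,0,0,-0.14,0],[0,0,0,-0.18,0],[0,0,0,-0.2,0],[0,0,0,-0.205,0]]]'
python3 - <<'E'
from h import *
to([558.5,61.5,240],'pot')
E
```

```text
t: 40.05
eef_pos: [494.2, 375.5, 29.7]
tcp_rot: [-3.141, 0.001, 0.899]
ft_force: [0.1, -0.2, 0.5]
opening: 1.002
t: 40.85
eef_pos: [494.4, 375.6, 30.2]
tcp_rot: [3.141, -0.0, 0.899]
ft_force: [1.7, -2.7, -0.9]
opening: 0.382
t: 41.65
eef_pos: [494.7, 375.8, 238.1]
tcp_rot: [3.14, -0.004, 0.899]
ft_force: [-0.2, -0.4, -4.5]
opening: 0.371
pot shift mm [-206.2  245.6   -2.4]
```

```bash
python3 -m pendant '[[[0,-0.006,0.007,0,0],[0,-0.02,0.024,0,0],[0,-0.045,0.053,0,0],[0,-0.07,0.083,0,0],[0,-0.095,0.113,0,0],[0,-0.12,0.143,0,0],[0,-0.145,0.172,0,0],[0,-0.165,0.196,0,0]]]' ; python3 -m pendant '[[[0,-0.018,0.022,0,0],[0,-0.03,0.036,0,0],[0,-0.038,0.046,0,0],[0,-0.041,0.049,0,0],[0,-0.041,0.049,0,0],[0,-0.041,0.049,0,0],[0,-0.041,0.049,0,0],[0,-0.041,0.049,0,0]]]'
python3 - <<'E'
from h import *
to([557.5,61.3,185],'pot')
c=cam('scene'); cv2.imwrite('pics/s2.png',cv2.resize(c['image'][100:290,180:400],None,fx=3,fy=3))
E
```

```text
t: 42.45
eef_pos: [544.2, 121.8, 233.2]
tcp_rot: [-3.139, 0.003, 0.898]
ft_force: [0.7, -0.4, -4.2]
opening: 0.376
t: 43.25
eef_pos: [557.7, 62.5, 235.1]
tcp_rot: [-3.142, -0.0, 0.9]
ft_force: [0.5, 0.2, -4.0]
opening: 0.375
pot shift mm [-1.   0.6 50.1]
```

View pics/s2.png

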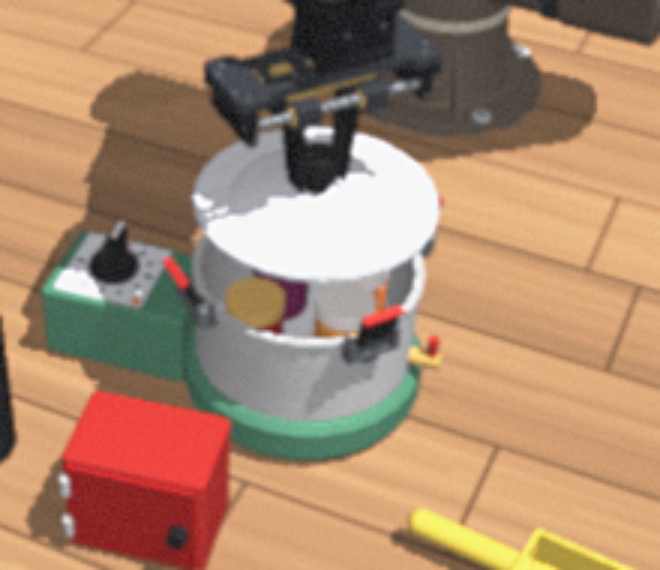

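The lid is held level above the pot, with jars visible inside. Lowering it in stages.

```bash
python3 -m pendant '[[[0,-0.001,0.0005,0.01,0],[0,-0.001,0.0005,0.025,0],[0,-0.001,0.0005,0.038,0],[0,-0.001,0.0005,0.048,0],[0,-0.001,0.0005,0.054,0],[0,-0.001,0.0005,0.058,0],[0,-0.001,0.0005,0.06,0],[0,-0.001,0.0005,0.06,0]]]'; python3 -m pendant '[[[0,0,0,0.001,0],[0,0,0,0.002,0],[0,0,0,0.003,0],[0,0,0,0.004,0],[0,0,0,0.005,0],[0,0,0,0.006,0],[0,0,0,0.006,0],[0,0,0,0.006,0]]]'
```

```text
t: 44.1
eef_pos: [557.7, 60.7, 175.1]
tcp_rot: [3.142, -0.0, 0.899]
ft_force: [-0.1, 0.5, -4.1]
opening: 0.373
t: 44.9
eef_pos: [557.6, 60.7, 169.1]
tcp_rot: [-3.142, -0.0, 0.899]
ft_force: [-0.1, -0.2, -4.1]
opening: 0.373
```

```bash
python3 -m pendant '[[[0,0,0,0.001,0],[0,0,0,0.002,0],[0,0,0,0.0025,0],[0,0,0,0.003,0],[0,0,0,0.003,0],[0,0,0,0.003,0],[0,0,0,0.003,0],[0,0,0,0.003,0]]]'
```

```text
t: 45.7
eef_pos: [557.6, 60.7, 166.2]
tcp_rot: [-3.142, -0.0, 0.899]
ft_force: [0.5, -0.2, -3.0]
opening: 0.374
```

```bash
python3 -m pendant '[[[0,0,0,0.0005,0],[0,0,0,0.0005,0],[0.5,0,0,0.0005,0],[0.6,0,0,0.0005,0],[0.6,0,0,0.0005,0],[0.6,0,0,0.0005,0],[0.6,0,0,0.0005,0],[0.6,0,0,0.0005,0]]]'; python3 -m pendant '[[[0.6,0,0,-0.01,0],[0.6,0,0,-0.03,0],[0.6,0,0,-0.06,0],[0.6,0,0,-0.09,0],[0.6,0,0,-0.1,0],[0.6,0,0,-0.1,0],[0.6,0,0,-0.1,0],[0.6,0,0,-0.1,0]]]'
python3 - <<'E'
from h import *
c=cam('wrist'); P=cloud(c); z=P[...,2]; im=c['image'].astype(int); cv2.imwrite('pics/w7.png',c['image'])
m=(z>144)&(z<152)&(np.hypot(P[...,0]-557.5,P[...,1]-61)<107)&(im.min(2)>90); q=P[m]
A=np.c_[q[:,:2]-[557.5,61],np.ones(len(q))]; x,_,_,_=np.linalg.lstsq(A,q[:,2],rcond=None); print('flange plane',x,len(q)); print(cv2.minEnclosingCircle(q[:,:2].astype(np.float32)))
m=((im[...,2]>110)&(im[...,1]<70)&(im[...,0]<70)&(np.hypot(P[...,0]-557.5,P[...,1]-61)<160)).astype(np.uint8)
k,l,s,ce=cv2.connectedComponentsWithStats(m)
for i in range(1,k):
    if s[i,4]>25: p=np.nanmean(P[l==i],0); print('red',s[i,4],ce[i].round(),p.round(1),np.degrees(np.arctan2(p[1]-61,p[0]-557.5)).round(1),np.hypot(*(p[:2]-[557.5,61])).round(1))
E
```

```text
t: 46.5
eef_pos: [557.6, 60.7, 165.6]
tcp_rot: [3.142, -0.0, 0.899]
ft_force: [-0.7, 1.3, -0.2]
opening: 0.604
t: 47.3
eef_pos: [557.1, 60.7, 264.3]
tcp_rot: [-3.14, 0.001, 0.899]
ft_force: [0.3, 0.5, -0.3]
opening: 0.603
flange plane [-1.88718786e-03 -2.61723376e-03  1.49154507e+02] 14250
((557.8223266601562, 59.60004806518555), 105.12022399902344)
red 403 [255.  46.] [633.5 156.4 185.1] 51.5 122.0
red 347 [394. 193.] [656.6 -16.6 183.5] -38.1 125.8
red 281 [121. 195.] [464.5 135.2 185.9] 141.4 119.0
```

View pics/w7.png

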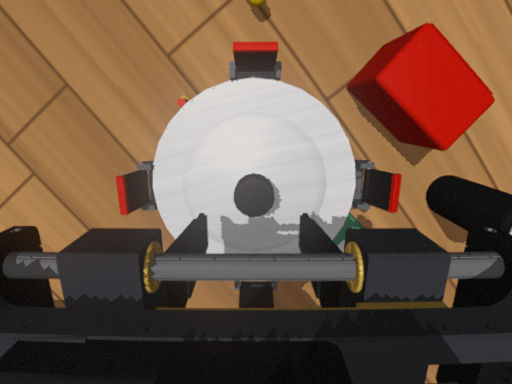

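The lid lies flat: flange top at about 149 mm, tilt 0.003 rad, centred. Now clip 1, on the tool +x side, pushed in with shut fingers.

```bash
python3 -m pendant '[[[0,0.04,0,0,0],[0,0.085,0,0,0],[0,0.125,0,0,0],[0,0.148,0,0,0],[0,0.148,0,0.03,0],[0,0.148,0,0.065,0],[0,0.148,0,0.09,0],[0,0.148,0,0.096,0]]]'; python3 -m pendant '[[[0,-0.008,0,0,0],[0,-0.016,0,0,0],[0,-0.024,0,0,0],[0,-0.032,0,0,0],[0,-0.038,0,0,0],[0,-0.044,0,0.004,0],[0,-0.050,0,0.008,0],[0,-0.054,0,0.011,0]]]';python3 -m pendant '[[[0,-0.002,0,0.001,0],[0,-0.004,0,0.002,0],[0,-0.004,0,0.002,0],[0,-0.004,0,0.003,0],[0,-0.004,0,0.003,0],[0,-0.004,0,0.003,0],[0,-0.004,0,0.003,0],[0,-0.004,0,0.003,0]]]'
python3 - <<'E'
from h import *
c=cam('wrist'); cv2.imwrite('pics/w8.png',c['image'])
E
```

```text
t: 48.15
eef_pos: [648.3, 176.4, 165.6]
tcp_rot: [-3.137, 0.005, 0.899]
ft_force: [-0.5, -0.4, -0.4]
opening: 0.016
t: 48.95
eef_pos: [615.6, 133.8, 158.2]
tcp_rot: [-3.141, 0.0, 0.899]
ft_force: [0.8, 0.5, 1.0]
opening: 0.003
t: 49.75
eef_pos: [613.6, 131.2, 155.6]
tcp_rot: [-3.141, -0.0, 0.899]
ft_force: [0.2, 0.3, 1.0]
opening: 0.006
```

View pics/w8.png

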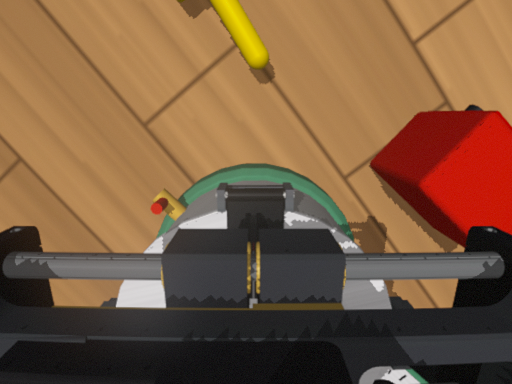

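The flap at (255,205) has folded under the fingers. Press until force shows.

```bash
python3 -m pendant '[[[0,0,0,0.0005,0],[0,0,0,0.001,0],[0,0,0,0.0015,0],[0,0,0,0.002,0],[0,0,0,0.002,0],[0,0,0,0.002,0],[0,0,0,0.002,0],[0,0,0,0.002,0]]]'; python3 -m pendant '[[[0,0,0,0.0003,0],[0,0,0,0.0006,0],[0,0,0,0.001,0],[0,0,0,0.001,0],[0,0,0,0.001,0],[0,0,0,0.001,0],[0,0,0,0.001,0],[0,0,0,0.001,0]]]'
```

```text
t: 50.6
eef_pos: [613.6, 131.1, 153.8]
tcp_rot: [3.142, -0.0, 0.899]
ft_force: [-3.0, -1.3, 4.6]
opening: 0.006
t: 51.4
eef_pos: [613.6, 131.1, 153.6]
tcp_rot: [3.141, -0.0, 0.899]
ft_force: [-5.0, -2.4, 12.4]
opening: 0.006
```

Clip 1 is down, with 12 N at the stop. Next clip 3, on the opposite side.

```bash
python3 -m pendant '[[[0,0,0,-0.05,0],[0,0,0,-0.1,0],[0,-0.045,0,-0.105,0],[0,-0.09,0,-0.105,0],[0,-0.135,0,-0.105,0],[0,-0.18,0,-0.105,0],[0,-0.22,0,-0.105,0],[0,-0.238,0,-0.105,0]]]'; python3 -m pendant '[[[0,0,0,0.03,0],[0,0,0,0.065,0],[0,0,0,0.085,0],[0,0,0,0.09,0],[0,0,0,0.09,0],[0,0.008,0,0.09,0],[0,0.016,0,0.09,0],[0,0.024,0,0.09,0]]]'; python3 -m pendant '[[[0,0.008,0,0,0],[0,0.014,0,0,0],[0,0.02,0,0.004,0],[0,0.026,0,0.008,0],[0,0.03,0,0.011,0],[0,0.034,0,0.013,0],[0,0.034,0,0.0135,0],[0,0.034,0,0.014,0]]]'; python3 -m pendant '[[[0,0,0,0.0003,0],[0,0,0,0.0006,0],[0,0,0,0.001,0],[0,0,0,0.001,0],[0,0,0,0.001,0],[0,0,0,0.001,0],[0,0,0,0.001,0],[0,0,0,0.001,0]]]'
```

```text
t: 52.2
eef_pos: [463.8, -56.7, 257.6]
tcp_rot: [3.141, -0.0, 0.897]
ft_force: [0.2, 0.4, -0.5]
opening: 0.002
t: 53.0
eef_pos: [481.2, -35.8, 168.5]
tcp_rot: [3.14, -0.001, 0.899]
ft_force: [-1.9, -2.5, 1.6]
opening: 0.006
t: 53.8
eef_pos: [501.9, -9.4, 153.7]
tcp_rot: [3.141, -0.001, 0.899]
ft_force: [1.1, 3.2, 6.3]
opening: 0.006
t: 54.6
eef_pos: [501.9, -9.4, 153.6]
tcp_rot: [3.141, -0.002, 0.898]
ft_force: [-1.3, 4.0, 12.5]
opening: 0.004
```

Clip 3 is down too. Clip 4 is next, on the tool +y side.

```bash
python3 -m pendant '[[[0,0,0,-0.05,0],[0,0,0,-0.1,0],[0,0.02,0.034,-0.105,0],[0,0.045,0.075,-0.105,0],[0,0.07,0.116,-0.105,0],[0,0.09,0.15,-0.105,0],[0,0.09,0.15,-0.105,0],[0,0.09,0.15,-0.105,0]]]'; python3 -m pendant '[[[0,0,0,0.03,0],[0,0,0,0.065,0],[0,0,0,0.085,0],[0,0,0,0.09,0],[0,0,0,0.09,0],[0,0,-0.008,0.09,0],[0,0,-0.016,0.09,0],[0,0,-0.024,0.09,0]]]'; python3 -m pendant '[[[0,0,-0.008,0,0],[0,0,-0.014,0,0],[0,0,-0.02,0.004,0],[0,0,-0.026,0.008,0],[0,0,-0.03,0.011,0],[0,0,-0.034,0.013,0],[0,0,-0.034,0.0135,0],[0,0,-0.034,0.014,0]]]'; python3 -m pendant '[[[0,0,0,0.0003,0],[0,0,0,0.0006,0],[0,0,0,0.001,0],[0,0,0,0.001,0],[0,0,0,0.001,0],[0,0,0,0.001,0],[0,0,0,0.001,0],[0,0,0,0.001,0]]]'
```

```text
t: 55.4
eef_pos: [674.7, -32.9, 256.6]
tcp_rot: [-3.14, 0.001, 0.899]
ft_force: [-0.3, -1.0, -0.4]
opening: 0.009
t: 56.2
eef_pos: [656.2, -17.4, 169.1]
tcp_rot: [3.139, -0.001, 0.899]
ft_force: [1.9, -1.3, 1.5]
opening: 0.002
t: 57.0
eef_pos: [628.9, 4.0, 153.7]
tcp_rot: [-3.14, 0.0, 0.899]
ft_force: [-5.0, 2.2, 9.3]
opening: 0.004
t: 57.8
eef_pos: [628.9, 4.0, 153.6]
tcp_rot: [-3.14, 0.0, 0.899]
ft_force: [-6.8, 4.3, 13.1]
opening: 0.004
```

Clip 4 is down. Now clip 2 on the −y side.

```bash
python3 -m pendant '[[[0,0,0,-0.05,0],[0,0,0,-0.1,0],[0,0,-0.045,-0.105,0],[0,0,-0.09,-0.105,0],[0,0,-0.135,-0.105,0],[0,0,-0.18,-0.105,0],[0,0,-0.22,-0.105,0],[0,0,-0.242,-0.105,0]]]'; python3 -m pendant '[[[0,0,0,0.03,0],[0,0,0,0.065,0],[0,0,0,0.085,0],[0,0,0,0.09,0],[0,0,0,0.09,0],[0,0,0.008,0.09,0],[0,0,0.016,0.09,0],[0,0,0.024,0.09,0]]]'; python3 -m pendant '[[[0,0,0.008,0,0],[0,0,0.014,0,0],[0,0,0.02,0.004,0],[0,0,0.026,0.008,0],[0,0,0.03,0.011,0],[0,0,0.034,0.013,0],[0,0,0.034,0.0135,0],[0,0,0.034,0.014,0]]]'; python3 -m pendant '[[[0,0,0,0.0003,0],[0,0,0,0.0006,0],[0,0,0,0.001,0],[0,0,0,0.001,0],[0,0,0,0.001,0],[0,0,0,0.001,0],[0,0,0,0.001,0],[0,0,0,0.001,0]]]';  python3 -m pendant '[[[0,0,0,-0.05,0],[0,0,0,-0.1,0],[0,-0.03,0.03,-0.14,0],[0,-0.06,0.06,-0.18,0],[0,-0.09,0.09,-0.2,0],[0,-0.09,0.09,-0.2,0],[0,-0.09,0.09,-0.2,0],[0,-0.09,0.09,-0.2,0]]]'
python3 - <<'E'
from h import *
c=cam('wrist'); cv2.imwrite('pics/w9.png',c['image'])
P=cloud(c); z=P[...,2]
for k in range(4):
    a=np.radians(51.6+90*k); e=np.array([np.cos(a),np.sin(a)]); 
    D=P[...,:2]-[557.4,61]; r=D@e; t=D@[-e[1],e[0]]
    for lo,hi in((80,90),(95,105)):
        m=(r>lo)&(r<hi)&(abs(t)<13)&(z>100)&(z<200); print(k+1,(lo,hi),m.sum(),np.nanmedian(z[m]).round(1) if m.sum() else None)
m=(z>144)&(z<151.5)&(np.hypot(P[...,0]-557.5,P[...,1]-61)<107)&(c['image'].min(2)>90); q=P[m]
A=np.c_[q[:,:2]-[557.5,61],np.ones(len(q))]; print('flange',np.linalg.lstsq(A,q[:,2],rcond=None)[0],len(q))
E
```

```text
t: 58.6
eef_pos: [437.8, 155.3, 257.7]
tcp_rot: [-3.141, 0.0, 0.9]
ft_force: [0.2, -0.3, 0.7]
opening: 0.004
t: 59.4
eef_pos: [460.0, 138.7, 168.4]
tcp_rot: [3.141, -0.001, 0.899]
ft_force: [-0.9, 0.5, 2.1]
opening: 0.004
t: 60.2
eef_pos: [486.1, 117.7, 153.7]
tcp_rot: [3.14, -0.0, 0.899]
ft_force: [0.4, -3.8, 4.7]
opening: 0.004
t: 61.0
eef_pos: [486.1, 117.7, 153.6]
tcp_rot: [3.14, -0.001, 0.899]
ft_force: [-0.9, -5.4, 11.4]
opening: 0.004
t: 61.8
eef_pos: [499.5, -7.7, 351.6]
tcp_rot: [-3.14, 0.0, 0.899]
ft_force: [1.0, 0.8, 0.5]
opening: 0.005
1 (80, 90) 202 154.5
1 (95, 105) 219 154.3
2 (80, 90) 174 154.3
2 (95, 105) 181 154.3
3 (80, 90) 160 154.9
3 (95, 105) 143 154.5
4 (80, 90) 179 154.8
4 (95, 105) 188 154.4
flange [-4.54763961e-04 -8.89315199e-04  1.48975303e+02] 10226
```

View pics/w9.png

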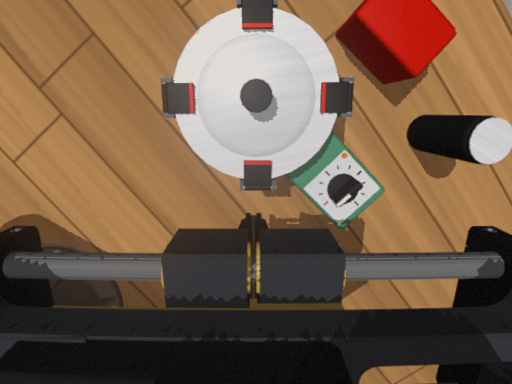

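All four clips are level at about 154 mm. Now I check the timer up close in the same picture.

Run:
```python
from h import *
c=cam('wrist'); P=cloud(c); z=P[...,2]
cv2.imwrite('pics/w10.png',cv2.resize(c['image'][130:240,280:400],None,fx=5,fy=5,interpolation=2))
a=np.radians(6.6); ax=np.array([557.4+185*np.sin(a),61-185*np.cos(a)])
m=(z>112)&(z<135)&(np.hypot(P[...,0]-ax[0],P[...,1]-ax[1])<40); q=P[m]; print('bar',q.mean(0),m.sum(),cv2.minAreaRect(q[:,:2].astype(np.float32)),np.median(q[:,2]))
w,v=np.linalg.eigh(np.cov(q[:,:2].T)); print(np.degrees(np.arctan2(v[1,1],v[0,1])),ax)
for n,t in(('pivot',[*ax,124]),('off',[ax[0]-32*np.cos(a),ax[1]-32*np.sin(a),87]),('sixth',[ax[0]+32*np.cos(a),ax[1]+32*np.sin(a),87])): print(n,((proj(c,t)[0]-[280,130])*5).round())
im=c['image'].astype(int); m=((im.min(2)>170)&m); print('white on bar',P[m].mean(0) if m.any() else None)
to([*ax,95],'ax')
```

```text
bar [ 579.08156493 -121.27125332  122.72785096] 352 ((579.1160888671875, -122.85606384277344), (46.87259292602539, 11.837543487548828), 4.721515655517578) 124.16743779415316
-174.96557354632483 [ 578.66337284 -122.77396164]
pivot [342. 324.]
off [227. 361.]
sixth [384. 219.]
white on bar [ 568.63751841 -124.54365621  125.80447616]
ax shift mm [-41.1 134.3 256.3]
```

View pics/w10.png

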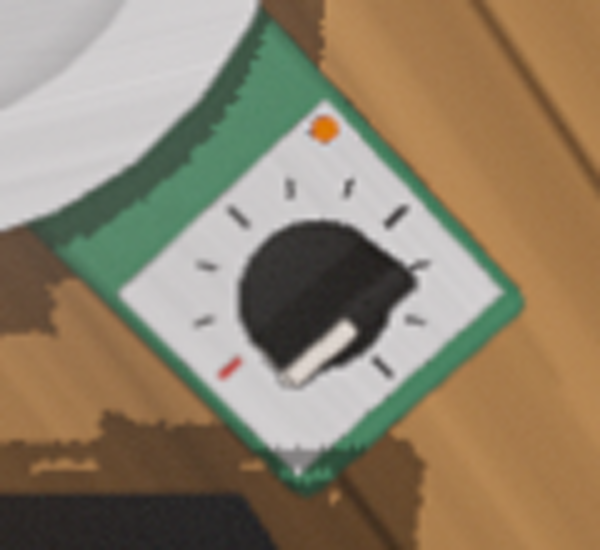

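The bar's white pointer is in line with the red mark, so the timer is at 0 and needs a +π turn. I'll grip at yaw 186.6° and turn to 6.6°, which stays inside joint 6's range.

```bash
python3 -m pendant '[[[0.45,-0.005,0.017,0,-0.147],[0.45,-0.011,0.035,0,-0.294],[0.45,-0.017,0.055,0,-0.441],[0.45,-0.023,0.075,0,-0.588],[0.45,-0.029,0.095,0,-0.735],[0.45,-0.035,0.115,0,-0.882],[0.45,-0.041,0.134,0,-1.029],[0.45,-0.041,0.134,0,-1.176]]]'; python3 -m pendant '[[[0.45,0,0,0.015,-0.147],[0.45,0,0,0.035,-0.294],[0.45,0,0,0.055,-0.441],[0.45,0,0,0.075,-0.588],[0.45,0,0,0.095,-0.735],[0.45,0,0,0.115,-0.882],[0.45,0,0,0.135,-1.029],[0.45,0,0,0.15,-1.182]]]';  python3 -m pendant '[[[0.45,0,0,0.01,0],[0.45,0,0,0.02,0],[0.45,0,0,0.02,0],[0.45,0,0,0.02,0],[0.45,0,0,0.02,0],[0.45,0,0,0.02,0],[0.45,0,0,0.02,0],[0.45,0,0,0.02,0]]]'
python3 - <<'E'
from h import *
to([578.9,-122.8,98],'dial'); s=env.state(); print(np.degrees(s['tcp_rot'][2]),s['joints'])
c=cam('wrist'); cv2.imwrite('pics/w11.png',c['image']); print(proj(c,[578.9,-122.8,124]))
P=cloud(c);z=P[...,2];m=(z>112)&(z<130)&(np.hypot(P[...,0]-579,P[...,1]+123)<40); q=P[m]; print(m.sum(),cv2.minAreaRect(q[:,:2].astype(np.float32)))
E
```

```text
t: 62.7
eef_pos: [580.3, -124.2, 350.9]
tcp_rot: [-3.14, -0.002, 2.081]
ft_force: [-0.4, 0.9, -0.9]
opening: 0.449
t: 63.5
eef_pos: [578.9, -122.3, 200.4]
tcp_rot: [3.14, -0.002, -3.022]
ft_force: [-0.0, 0.2, 0.8]
opening: 0.449
t: 64.3
eef_pos: [579.4, -124.0, 182.9]
tcp_rot: [-3.141, 0.0, -3.03]
ft_force: [0.4, -0.0, -0.2]
opening: 0.455
dial shift mm [ 0.4  1.2 84.9]
-173.58766078020497 [-3.22319733e-01  4.77963441e-01  1.67808677e+00  1.35254625e-04
  9.85053241e-01 -2.00510721e+00]
[[253.49888132 202.54770186]]
787 ((578.6666870117188, -123.29106903076172), (45.47718048095703, 11.838460922241211), 6.572535037994385)
```

View pics/w11.png

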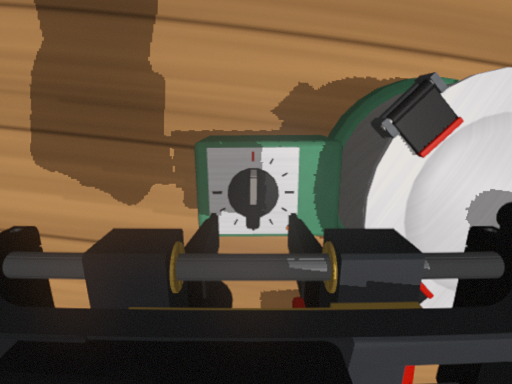

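The pointer at (253,185) lines up with the red mark, with the bar at 6.57° between the fingers. Descend and grip.

```bash
python3 -m pendant '[[[0.45,0.0005,0.001,0.02,0],[0.45,0.0005,0.001,0.04,0],[0.45,0.0005,0.001,0.058,0],[0.45,0.0005,0.001,0.07,0],[0.45,0.0005,0.001,0.078,0],[0.45,0.0005,0.001,0.083,0],[0.45,0.0005,0.001,0.085,0],[0.45,0.0005,0.001,0.085,0]]]'; python3 -m pendant '[[[0,0,0,0,0],[0,0,0,0,0],[0,0,0,0,0],[0,0,0,0,0],[0,0,0,0,0],[0,0,0,0,0],[0,0,0,0,0],[0,0,0,0,0]]]'
```

```text
t: 65.15
eef_pos: [578.9, -123.0, 97.8]
tcp_rot: [-3.142, 0.0, -3.029]
ft_force: [1.1, 0.4, 1.0]
opening: 0.449
t: 65.95
eef_pos: [579.1, -124.1, 97.9]
tcp_rot: [-3.14, 0.001, -3.029]
ft_force: [-0.4, -7.2, -0.3]
opening: 0.125
```

```bash
python3 -m pendant '[[[0,0,-0.001,0,0.05],[0,0,-0.001,0,0.15],[0,0,-0.001,0,0.28],[0,0,-0.001,0,0.41],[0,0,-0.001,0,0.54],[0,0,-0.001,0,0.67],[0,0,-0.001,0,0.8],[0,0,-0.001,0,0.9]]]'; python3 -m pendant '[[[0,0,0,0,0.13],[0,0,0,0,0.26],[0,0,0,0,0.39],[0,0,0,0,0.52],[0,0,0,0,0.65],[0,0,0,0,0.78],[0,0,0,0,0.91],[0,0,0,0,1.04]]]'
```

```text
t: 66.75
eef_pos: [579.5, -123.0, 97.9]
tcp_rot: [3.14, 0.0, 2.348]
ft_force: [4.8, 8.1, 0.4]
opening: 0.126
t: 67.55
eef_pos: [581.0, -122.7, 97.9]
tcp_rot: [3.137, -0.002, 1.308]
ft_force: [12.5, 10.7, -4.2]
opening: 0.12
```

```bash
python3 -m pendant '[[[0,0.0013,0.0012,0,0.1],[0,0.0013,0.0012,0,0.23],[0,0.0013,0.0012,0,0.36],[0,0.0013,0.0012,0,0.49],[0,0.0013,0.0012,0,0.62],[0,0.0013,0.0012,0,0.75],[0,0.0013,0.0012,0,0.88],[0,0.0013,0.0012,0,1.0]]]'; python3 -m pendant '[[[0,0,0,0,0.1],[0,0,0,0,0.18],[0,0,0,0,0.2],[0,0,0,0,0.2],[0,0,0,0,0.2],[0,0,0,0,0.2],[0,0,0,0,0.2],[0,0,0,0,0.2]]]'
```

```text
t: 68.35
eef_pos: [582.2, -123.6, 97.9]
tcp_rot: [3.139, -0.004, 0.309]
ft_force: [9.6, -3.5, -4.3]
opening: 0.124
t: 69.15
eef_pos: [582.3, -123.9, 97.9]
tcp_rot: [3.14, -0.004, 0.114]
ft_force: [9.0, -3.8, -3.6]
opening: 0.126
```

Turned by 3.14 rad in total (yaw is now 0.114 rad, or 6.5°). Open, rise and check.

```bash
python3 -m pendant '[[[0.2,0,0,0,0],[0.45,0,0,0,0],[0.45,0,0,0,0],[0.45,0,0,0,0],[0.45,0,0,0,0],[0.45,0,0,0,0],[0.45,0,0,0,0],[0.45,0,0,0,0]]]'; python3 -m pendant '[[[0.45,0,0,-0.01,0],[0.45,0,0,-0.03,0],[0.45,0,0,-0.06,0],[0.45,0,0,-0.1,0],[0.45,-0.03,0,-0.14,0],[0.45,-0.06,0,-0.18,0],[0.45,-0.09,0,-0.2,0],[0.45,-0.1,0,-0.2,0]]]'; python3 -m pendant '[[[0.45,0,0,0,0],[0.45,0,0,0,0],[0.45,0,0,0,0],[0.45,0,0,0,0],[0.45,0,0,0,0],[0.45,0,0,0,0],[0.45,0,0,0,0],[0.45,0,0,0,0]]]'
python3 - <<'E'
from h import *
c=cam('wrist'); P=cloud(c); z=P[...,2]; im=c['image']
m=(z>112)&(z<132)&(np.hypot(P[...,0]-579,P[...,1]+123)<30); q=P[m]; print('bar',m.sum(),cv2.minAreaRect(q[:,:2].astype(np.float32)))
w=m&(im.min(2)>130); print('white',P[w].mean(0) if w.any() else None,w.sum())
for k in range(4):
    a=np.radians(51.6+90*k); e=np.array([np.cos(a),np.sin(a)]); D=P[...,:2]-[557.4,61]; r=D@e; t=D@[-e[1],e[0]]
    m=(r>80)&(r<90)&(abs(t)<13)&(z>100)&(z<200); print('clip',k+1,m.sum(),np.nanmedian(z[m]).round(1) if m.sum() else None)
m=(z>144)&(z<151.5)&(np.hypot(P[...,0]-557.5,P[...,1]-61)<107)&(im.min(2)>90); q=P[m]
print('flange',np.linalg.lstsq(np.c_[q[:,:2]-[557.5,61],np.ones(len(q))],q[:,2],rcond=None)[0],len(q))
t=cam('scene')['image'][90:300,130:400]; i=im[60:330]
cv2.imwrite('pics/fin.png',np.vstack([cv2.resize(i,(640,338)),cv2.resize(t,(334,260),interpolation=2) if 0 else cv2.copyMakeBorder(cv2.resize(t,(334,260),interpolation=2),0,0,0,306,0)]))
E
```

```text
t: 69.95
eef_pos: [580.3, -123.1, 97.6]
tcp_rot: [-3.141, -0.0, 0.114]
ft_force: [-0.6, 0.1, 0.2]
opening: 0.452
t: 70.75
eef_pos: [479.7, -134.7, 301.3]
tcp_rot: [3.139, -0.005, 0.113]
ft_force: [0.2, -0.3, 0.1]
opening: 0.449
t: 71.55
eef_pos: [481.0, -134.4, 297.6]
tcp_rot: [-3.142, 0.0, 0.114]
ft_force: [1.0, -0.4, 0.1]
opening: 0.448
bar 406 ((580.2197265625, -123.9921646118164), (45.857337951660156, 10.258731842041016), 6.410317897796631)
white [ 591.43956855 -122.11231767  125.23006633] 115
clip 1 205 154.1
clip 2 174 154.3
clip 3 235 154.5
clip 4 288 154.6
flange [ 6.96821135e-04 -2.87098681e-04  1.48889493e+02] 10954
```

View pics/fin.png

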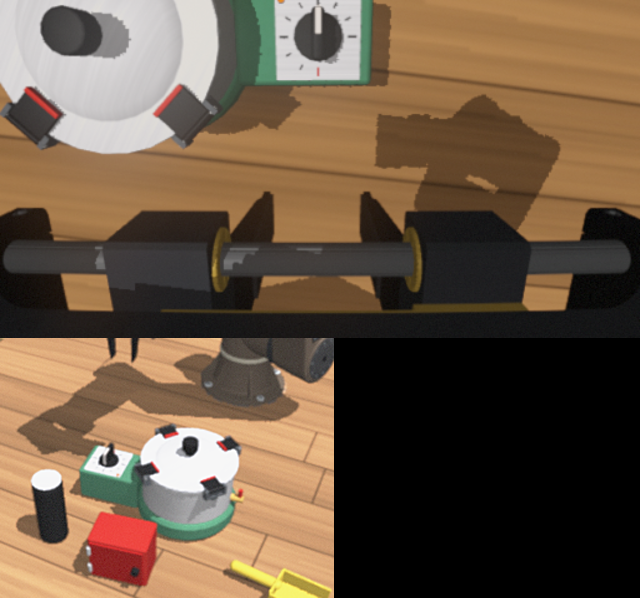

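The dial's white pointer at (318,18) now points away from the red mark at (318,72), onto the sixth (long) mark. The lid and clips are down, the bystanders look undisturbed, and the arm is clear, so I hand in.

```bash
python3 -c "
from cell import env
print(env.job_done())"
```

```text
the job is handed in; nothing more can be done
None
```

I handed the job in at about 72 s of the 210 s allowed; no verdict was reported. All four jars are in the pot with the lid on, the clips are down and the timer is at 30 minutes.

- **Jars:** I lowered each one to the steam plate before letting go, and placed them at the clip directions (45° from the suggested spots) so the gripper cleared the open flaps. Cap heights read 127.7 mm, as expected for jars standing on the plate. I could not see them again once the lid was on.
- **Lid:** The last check put the flange top at 148.9 mm with a tilt under 0.001 rad. That is about 1 mm higher than the text implies, which is within calibration.
- **Clips:** I pressed each flap to its stop with about 12 N. All four read level, at 154.1 to 154.6 mm.
- **Timer:** It started on the red off mark and I turned it clockwise by 3.14 rad in one grip. The bar now lies at 6.4° against the steamer's 6.6°, with the pointer opposite the red mark, on the sixth click. During the turn the dial pushed sideways with up to about 16 N because my grip was about 2 mm off its axis; I corrected this midway.
- **Oil can, red box and scoop:** The final picture shows them standing or lying as before. I judged this by eye and did not measure them.

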